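# Gauge the filed bars on their narrow pillars

### The arm

A 6-joint arm with a two-finger parallel gripper is mounted at the origin on the work surface. World frame = base frame: x ahead of the robot, y to its left, z up, the work surface at z = 0. Lengths are in m, angles in rad, forces in N, time in s.
With the tool pointing down it reaches from about 0.375 to 0.975 m from the base axis. Payload 3.8 kg.
Tool frame: the origin (TCP) lies on the mounting face of the last link; the fingertips stand 173 mm ahead of it and the grasp point (between the pads) lies 155 mm ahead of it; z points along the fingers, y is the line along which they close (so a half turn about z gives the same grasp; the last joint's range is limited). The gripper opens to 85 mm and grips with 20 to 120 N. Pads are 22 mm wide; open, the fingers measure 114 mm over their backs; the gripper's body (76 mm by 85 mm) begins 54 mm behind the grasp point. The pads swing forward as they close: fully open they stand 13 mm farther back than shut.
Start: joints at [-1.373, 0.264, 1.604, -0, 1.274, -0.037], TCP at [0.157, -0.656, 0.405] pointing down, gripper open.
Joint ranges: [-2.63, 2.63], [-0.94, 2.18], [0.31, 2.57], [-1.31, 4.45], [0, 2.66], [-2.55, 2.55]. Speed limits (rad/s): [2.57, 2.57, 3.14, 3.14, 3.14, 3.14].

### API

Orientations are given as a rotation vector (axis times angle).
In Python, from workcell import bot gives the robot as it stands.
- The arm moves only by the tool drive_tool, never from a script. Its argument "increments" is a list of rows, each an object with "delta_pos": the shift along the tool's x, y, z in mm, a list of three; "turn": the turn about the tool's z in rad; "jaw": the opening, from -1 (shut) to 1 (fully open). A call has 1 to 8 rows; each row shifts and turns the commanded pose from where the row before left it, along the tool's axes as they then stand; what a row does not reach is not made up. A row lasts 1/12 s, in which the tool goes at most 41.7 mm and 7.16 degrees, less where a joint would pass 70% of its speed; a pose out of reach is approached as far as the arm can. A call is refused whole if a number of a shift passes 41.7 or a number of a turn 0.125, either way. A call with a gripper value outside its range is refused whole. The fingers move at their own pace and stop on an object; "grip_force" is the grip in N (left out, the last holds). Time passes only in rows, so rows that do not move let the fingers close. It gives the time, the measured TCP pose, the force, the opening and the grip force at its end, in the units of the state.
- bot.read_state(): the state, without advancing time (a new reading comes with each control period).
- bot.read_camera(name): name is "scene" or "top" or "wrist"; returns a dict with "pixels" (384x512x3 uint8, red, green, blue), "fovy" (degrees; the focal length in pixels is half the picture's height over the tangent of half this angle, whatever the lens; pixels are square), "cx", "cy" (the principal point, pixels), "camera_from_world" (4x4, takes a point from world to camera coordinates); the wrist camera has in their place "hand_eye" (4x4, takes a point from camera to tool coordinates, whose origin is the TCP and whose axes are the flange's). Camera axes: x right, y down, z forward; pixel columns grow to the right and rows downward; lengths in m; the calibration is good to about 2 mm. The wrist camera is an equidistant fisheye: a pixel r from the principal point sees the ray r / f radians off the axis. A picture is of the moment at which its call begins: read the wrist's pose just before it. There is no depth.
- bot.finish_job(): hands the job in; it is judged then, once.
The state is a dict: "time": time; "q": joint angles; "joint_vel": joint speeds; "joint_torque": joint torques, N m; "tool_pos": TCP position; "tcp_rot": TCP orientation; "wrist_force": force on the tool from outside, world axes, zero at the start; "torque": the same for the moment, N m; "width": opening from 0.0 (shut) to 1.0 (fully open); "grip_force": force on a finger pad.
Only numpy, scipy, OpenCV 4.12 (cv2) and the standard library are available. Lean on these libraries where they do the work, as an engineer would, in place of code of your own. Each camera call takes 0.05 s, during which the arm holds its last target. There are 200 camera calls.

### The job

Lay every steel bar flat and balanced, by its middle and squarely, across the narrow ledge of the pillar of its own colour. When all are up, take the orange probe from its rest and gently touch its tip to the copper dot in the middle of each bar, in the order red, yellow, green, blue, leaving out any colour that is missing and keeping the tip pressed lightly there for about a second each. Then hang the probe upright back in its rest, with the bars still lying on their pillars, and leave the bottle, the disc and the brass block alone.

Things in the scene. Friction and masses are not known exactly. Their poses are not given: they have to be found in the camera images.
- bar_red: loose flat steel bar, 110 x 24 x 10 mm, about 0.2 kg, both ends painted red, with a 12 mm round copper dot in the middle of each broad face (either face may be up). Origin at the bar's middle; x along its length, y along its width (24 mm), z along its thickness (10 mm). May be absent
- bar_yellow: loose flat steel bar, 110 x 24 x 10 mm, about 0.2 kg, both ends painted yellow, with a 12 mm round copper dot in the middle of each broad face (either face may be up). Origin at the bar's middle; x along its length, y along its width (24 mm), z along its thickness (10 mm). May be absent
- bar_green: loose flat steel bar, 110 x 24 x 10 mm, about 0.2 kg, both ends painted green, with a 12 mm round copper dot in the middle of each broad face (either face may be up). Origin at the bar's middle; x along its length, y along its width (24 mm), z along its thickness (10 mm). May be absent
- bar_blue: loose flat steel bar, 110 x 24 x 10 mm, about 0.2 kg, both ends painted blue, with a 12 mm round copper dot in the middle of each broad face (either face may be up). Origin at the bar's middle; x along its length, y along its width (24 mm), z along its thickness (10 mm). May be absent
- pillar_red: fixed gauging pillar with a red round foot (48 mm across, 5 mm high), a 16 mm round post of the same colour and a narrow flat steel ledge on top, 20 mm along x by 30 mm along y, its upper face 45 mm above the origin. Origin at the centre of the underside, below the ledge's middle; z up. The bar lies with its length along the pillar's x, overhanging both sides of the narrow ledge
- pillar_yellow: fixed gauging pillar with a yellow round foot (48 mm across, 5 mm high), a 16 mm round post of the same colour and a narrow flat steel ledge on top, 20 mm along x by 30 mm along y, its upper face 45 mm above the origin. Origin at the centre of the underside, below the ledge's middle; z up. The bar lies with its length along the pillar's x, overhanging both sides of the narrow ledge
- pillar_green: fixed gauging pillar with a green round foot (48 mm across, 5 mm high), a 16 mm round post of the same colour and a narrow flat steel ledge on top, 20 mm along x by 30 mm along y, its upper face 45 mm above the origin. Origin at the centre of the underside, below the ledge's middle; z up. The bar lies with its length along the pillar's x, overhanging both sides of the narrow ledge
- pillar_blue: fixed gauging pillar with a blue round foot (48 mm across, 5 mm high), a 16 mm round post of the same colour and a narrow flat steel ledge on top, 20 mm along x by 30 mm along y, its upper face 45 mm above the origin. Origin at the centre of the underside, below the ledge's middle; z up. The bar lies with its length along the pillar's x, overhanging both sides of the narrow ledge
- probe: loose hand probe, 0.15 kg, hanging upright in its rest: an orange handle 24 x 24 mm and 70 mm tall, standing on a square aluminium flange 40 x 40 x 6 mm, below which come a black nose (12 mm thick, 18 mm long) and a thin sprung steel stylus with a brass ball (8 mm). Origin at the centre of the flange's underside; z up along the handle, whose top is 76 mm above the origin, x and y square to the handle's sides
- probe_tip (a point): lowest point of the probe's stylus ball, on the probe's axis, 48 mm below the flange's underside when free. The stylus springs up into the nose by at most 10 mm: it takes 0.8 N to start and 4.8 N at the stop
- rest: fixed probe rest: a 90 x 80 mm green foot 10 mm high (from -33 to +57 mm along x), a green column at the back (+x, from 33 to 47 mm behind the origin; top flush with or below the prongs) and two level steel prongs running along x (from -23 to +47 mm), each 10 mm wide with a 20 mm gap between them, upper faces 85 mm above the origin. Origin at the underside, midway between the prongs, under the place of the flange's middle; open towards -x and above
- oil_bottle: amber bottle, 52 mm across, 130 mm tall, a bystander; origin at the centre of its underside
- polish_disc: dark rubber disc, 90 mm across, 22 mm high, a bystander; origin at the centre of its underside
- brass_block: brass block 50 x 50 x 35 mm, a bystander; origin at the centre of its underside
Things that resemble listed ones, but are neither listed nor needed, are in the scene too. Leave any brown or purple look-alike of the bar_blue alone.

How it is judged:
On the way, in this order (a step that is already met when the one before it is completed fails the run):
1. every bar that is there lies balanced across the pillar of its own colour (horizontal distance between bar_red and pillar_red below 0.008 m and z of bar_red in the frame of pillar_red between 0.047 and 0.053 m and angle between the x axis of bar_red and the x axis of pillar_red, either way round below 0.2 rad and angle between the z axis of bar_red and the z axis of pillar_red, either way round below 0.08 rad and contact force between the fingers and bar_red below 0.05 N and horizontal distance between bar_yellow and pillar_yellow below 0.008 m and z of bar_yellow in the frame of pillar_yellow between 0.047 and 0.053 m and angle between the x axis of bar_yellow and the x axis of pillar_yellow, either way round below 0.2 rad and angle between the z axis of bar_yellow and the z axis of pillar_yellow, either way round below 0.08 rad and contact force between the fingers and bar_yellow below 0.05 N and horizontal distance between bar_green and pillar_green below 0.008 m and z of bar_green in the frame of pillar_green between 0.047 and 0.053 m and angle between the x axis of bar_green and the x axis of pillar_green, either way round below 0.2 rad and angle between the z axis of bar_green and the z axis of pillar_green, either way round below 0.08 rad and contact force between the fingers and bar_green below 0.05 N and horizontal distance between bar_blue and pillar_blue below 0.008 m and z of bar_blue in the frame of pillar_blue between 0.047 and 0.053 m and angle between the x axis of bar_blue and the x axis of pillar_blue, either way round below 0.2 rad and angle between the z axis of bar_blue and the z axis of pillar_blue, either way round below 0.08 rad and contact force between the fingers and bar_blue below 0.05 N), for 0.3 s.
2. the probe's tip touches the copper dot of the red bar on its pillar (contact force between probe and bar_red above 0.4 N and horizontal distance between probe_tip and bar_red below 0.006 m and horizontal distance between bar_red and pillar_red below 0.008 m and z of bar_red in the frame of pillar_red between 0.047 and 0.053 m and angle between the x axis of bar_red and the x axis of pillar_red, either way round below 0.2 rad and angle between the z axis of bar_red and the z axis of pillar_red, either way round below 0.08 rad), for 0.5 s.
3. the probe's tip touches the copper dot of the yellow bar on its pillar (contact force between probe and bar_yellow above 0.4 N and horizontal distance between probe_tip and bar_yellow below 0.006 m and horizontal distance between bar_yellow and pillar_yellow below 0.008 m and z of bar_yellow in the frame of pillar_yellow between 0.047 and 0.053 m and angle between the x axis of bar_yellow and the x axis of pillar_yellow, either way round below 0.2 rad and angle between the z axis of bar_yellow and the z axis of pillar_yellow, either way round below 0.08 rad), for 0.5 s.
4. the probe's tip touches the copper dot of the green bar on its pillar (contact force between probe and bar_green above 0.4 N and horizontal distance between probe_tip and bar_green below 0.006 m and horizontal distance between bar_green and pillar_green below 0.008 m and z of bar_green in the frame of pillar_green between 0.047 and 0.053 m and angle between the x axis of bar_green and the x axis of pillar_green, either way round below 0.2 rad and angle between the z axis of bar_green and the z axis of pillar_green, either way round below 0.08 rad), for 0.5 s.
5. the probe's tip touches the copper dot of the blue bar on its pillar (contact force between probe and bar_blue above 0.4 N and horizontal distance between probe_tip and bar_blue below 0.006 m and horizontal distance between bar_blue and pillar_blue below 0.008 m and z of bar_blue in the frame of pillar_blue between 0.047 and 0.053 m and angle between the x axis of bar_blue and the x axis of pillar_blue, either way round below 0.2 rad and angle between the z axis of bar_blue and the z axis of pillar_blue, either way round below 0.08 rad), for 0.5 s.
At the end, for the whole second after the job is handed in: Each bar rests flat (0.08 rad) on the ledge of its own pillar, middle within 8 mm of the ledge's middle, length within 0.2 rad of the pillar's x; the probe hangs upright (0.1 rad), flange on the prongs, within 12 mm of the middle of its place; all at rest (horizontal distance between bar_red and pillar_red below 0.008 m and z of bar_red in the frame of pillar_red between 0.047 and 0.053 m and angle between the x axis of bar_red and the x axis of pillar_red, either way round below 0.2 rad and angle between the z axis of bar_red and the z axis of pillar_red, either way round below 0.08 rad and linear speed of each of bar_red, bar_yellow, bar_green, bar_blue, probe below 0.02 m/s and horizontal distance between bar_yellow and pillar_yellow below 0.008 m and z of bar_yellow in the frame of pillar_yellow between 0.047 and 0.053 m and angle between the x axis of bar_yellow and the x axis of pillar_yellow, either way round below 0.2 rad and angle between the z axis of bar_yellow and the z axis of pillar_yellow, either way round below 0.08 rad and horizontal distance between bar_green and pillar_green below 0.008 m and z of bar_green in the frame of pillar_green between 0.047 and 0.053 m and angle between the x axis of bar_green and the x axis of pillar_green, either way round below 0.2 rad and angle between the z axis of bar_green and the z axis of pillar_green, either way round below 0.08 rad and horizontal distance between bar_blue and pillar_blue below 0.008 m and z of bar_blue in the frame of pillar_blue between 0.047 and 0.053 m and angle between the x axis of bar_blue and the x axis of pillar_blue, either way round below 0.2 rad and angle between the z axis of bar_blue and the z axis of pillar_blue, either way round below 0.08 rad and horizontal distance between probe and rest below 0.012 m and z of probe in the frame of rest between 0.082 and 0.088 m and angle between probe's own z axis and vertical below 0.1 rad); the robot touches nothing.
It fails at once if a bystander is pushed more than 25 mm (distance of any of oil_bottle, polish_disc, brass_block from where it was at the start of the episode above 0.025 m).
It fails at once if the probe presses a bar with more than 15 N (contact force between probe and bar_red above 15 N or contact force between probe and bar_yellow above 15 N or contact force between probe and bar_green above 15 N or contact force between probe and bar_blue above 15 N).
Of bar_red, bar_yellow, bar_green, bar_blue only 3 to 4 are there at a start; the rules pass over those that are not, and their reading is None.
At some moment in a run one of bar_red, bar_yellow, bar_green, bar_blue may be knocked a few centimetres aside while the robot is not near it.
It also fails if it takes over 210 s, if anything falls off the work surface, if the arm or the gripper's body presses on something with over 40 N, if the wrist force passes 120 N, or if a joint passes its speed limit or range.

## Working session

There is one attempt and no reset: what is moved stays moved. The work goes in short steps, Python scripts to look and compute and a tool call to move; the robot and the scene stay as the last step left them, time stands still between calls to the robot, and variables do not carry over. Pictures are saved under pics/ and viewed, at most 14 in all, crops included, and the job is handed in when it is done.

Besides the shell and the picture viewer there is one more tool, called after ">>>" as a command line: name --argument value ..., lists and objects as JSON in quotes. drive_tool: Moves the arm, as the interface text tells. Its arguments: {"type":"object","properties":{"increments":{"type":"array"},"grip_force":{"type":"number"}},"required":["increments"]}

```bash
ls; mkdir -p pics; cat > h.py <<'E'
import numpy as np, cv2
from scipy.spatial.transform import Rotation as R
from workcell import bot
def snap(name,fn=None):
    s=bot.read_state(); c=bot.read_camera(name)
    if fn: cv2.imwrite('pics/'+fn,cv2.cvtColor(c['pixels'],cv2.COLOR_RGB2BGR))
    return s,c
def ray(s,c,u,v):
    f=192/np.tan(np.radians(c['fovy'])/2)
    if 'hand_eye' in c:
        dx,dy=u-c['cx'],v-c['cy']; r=np.hypot(dx,dy)+1e-9; t=r/f
        d=np.array([dx/r*np.sin(t),dy/r*np.sin(t),np.cos(t)])
        T=np.eye(4); T[:3,:3]=R.from_rotvec(s['tcp_rot']).as_matrix(); T[:3,3]=s['tool_pos']; M=T@c['hand_eye']
    else:
        d=np.array([(u-c['cx'])/f,(v-c['cy'])/f,1]); M=np.linalg.inv(c['camera_from_world'])
    return M[:3,3],M[:3,:3]@d
def px(s,c,u,v,z):
    o,d=ray(s,c,u,v); return o+d*(z-o[2])/d[2]
def proj(s,c,p):
    f=192/np.tan(np.radians(c['fovy'])/2)
    if 'hand_eye' in c:
        T=np.eye(4); T[:3,:3]=R.from_rotvec(s['tcp_rot']).as_matrix(); T[:3,3]=s['tool_pos']
        q=np.linalg.inv(T@c['hand_eye'])@np.append(p,1); r=np.hypot(q[0],q[1])+1e-12; t=np.arctan2(r,q[2])
        return c['cx']+f*t*q[0]/r, c['cy']+f*t*q[1]/r
    q=c['camera_from_world']@np.append(p,1); return c['cx']+f*q[0]/q[2],c['cy']+f*q[1]/q[2]
E
python3 - <<'E'
from h import *
np.set_printoptions(precision=4,suppress=True)
for n in ['top','scene','wrist']:
    s,c=snap(n,n+'0.png'); print(n,c['fovy'],c['cx'],c['cy'],c.get('camera_from_world',c.get('hand_eye')))
a=cv2.imread('pics/top0.png');b=cv2.imread('pics/scene0.png')
cv2.imwrite('pics/top0b.png',cv2.resize(a,(800,600),interpolation=cv2.INTER_CUBIC))
print({k:np.round(v,4) for k,v in s.items()})
E
```

```text
pics
top 55.20914076619812 260.86433751673616 192.2639632888956 [[-0.0292 -0.9995 -0.0146  0.019 ]
 [-0.9886  0.031  -0.147   0.5136]
 [ 0.1474  0.0101 -0.989   1.0792]
 [ 0.      0.      0.      1.    ]]
scene 50.767216740270555 259.5560564512831 191.19850901556038 [[ 0.3382  0.9411 -0.0016 -0.1838]
 [ 0.7492 -0.2703 -0.6047 -0.3162]
 [-0.5694  0.2033 -0.7965  1.473 ]
 [ 0.      0.      0.      1.    ]]
wrist 65.70646984690485 259.07899032337195 196.0525026801109 [[-0.0005 -0.9657 -0.2595  0.0651]
 [ 1.     -0.0004 -0.0004  0.0011]
 [ 0.0003 -0.2595  0.9657  0.031 ]
 [ 0.      0.      0.      1.    ]]
{'time': np.float64(0.1), 'q': array([-1.3729,  0.2646,  1.6052,  0.    ,  1.2737, -0.0369]), 'joint_vel': array([-0.0003, -0.0024, -0.0035,  0.0011,  0.0004,  0.0001]), 'joint_torque': array([  0.0004, -51.6707, -36.8591,  -0.0001,   0.0063,  -0.    ]), 'tool_pos': array([ 0.157 , -0.6562,  0.4035]), 'tcp_rot': array([-3.118 , -0.3677,  0.0002]), 'wrist_force': array([-0.1671, -0.0923, -0.0232]), 'torque': array([-0.0102,  0.0429, -0.0116]), 'grip_force': np.float64(0.0), 'width': np.float64(0.9989)}
```

View pics/top0b.png

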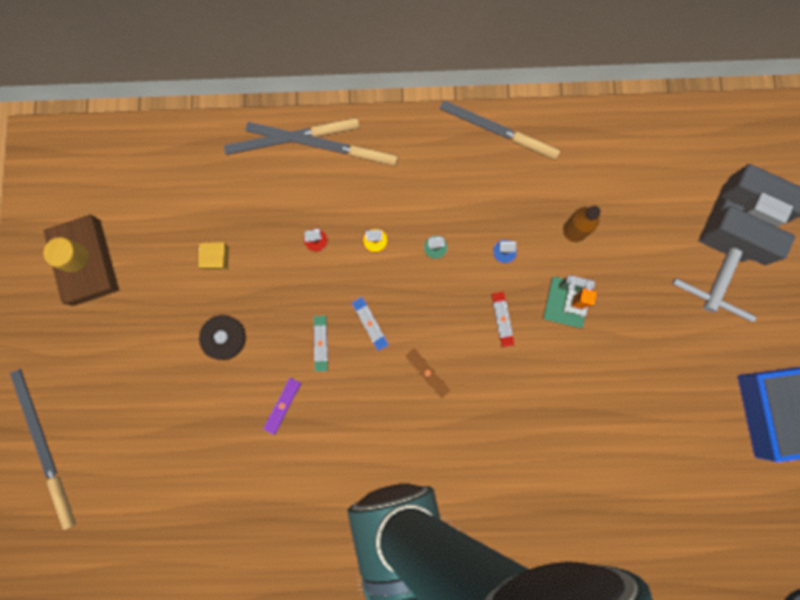

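View pics/scene0.png

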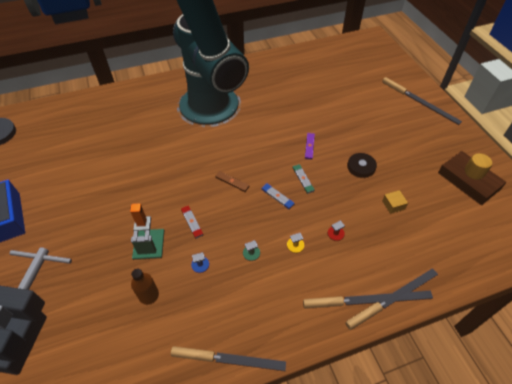

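The top view shows bars red (503,319), blue (369,323) and green (320,343) in 800-px coordinates, with steel middles. The purple (282,406) and brown (427,373) ones are look-alikes. There is no yellow bar; the brass block at (212,255) is not one. The pillars are red (315,239), yellow (375,239), green (435,245) and blue (505,250), and the rest with the probe is at (575,300). Next I measure them.

```bash
cat > m.py <<'E'
from h import *
np.set_printoptions(precision=4,suppress=True)
H={'red':[(0,6),(174,180)],'yellow':[(24,34)],'green':[(70,92)],'blue':[(106,122)]}
def mask(c,col):
    h=cv2.cvtColor(c['pixels'],cv2.COLOR_RGB2HSV); m=np.zeros(h.shape[:2],np.uint8)
    for a,b in H[col]: m|=cv2.inRange(h,(a,110,60),(b,255,255))
    return m
if __name__=='__main__':
  for n in ['top','scene']:
    s,c=snap(n)
    for col in H:
        k,l,st,ce=cv2.connectedComponentsWithStats(mask(c,col))
        print(n,col,[(np.round(ce[i],1).tolist(),int(st[i,4]),px(s,c,*ce[i],0.008).round(4).tolist()) for i in range(1,k) if 12<st[i,4]<800])
E
python3 m.py
```

```text
top red [([203.0, 155.4], 89, [0.6427, 0.1843, 0.008]), ([318.6, 189.5], 40, [0.5214, -0.1768, 0.008]), ([324.2, 218.0], 43, [0.4322, -0.1892, 0.008])]
top yellow [([240.2, 156.2], 72, [0.6363, 0.0659, 0.008])]
top green [([204.5, 204.9], 15, [0.4842, 0.1806, 0.008]), ([205.0, 233.9], 14, [0.3941, 0.1795, 0.008])]
top blue [([321.5, 162.8], 79, [0.6064, -0.1903, 0.008]), ([229.6, 194.2], 33, [0.5155, 0.1017, 0.008]), ([243.3, 219.2], 36, [0.4357, 0.0604, 0.008])]
scene red [([185.3, 208.8], 45, [0.429, -0.1896, 0.008]), ([335.5, 233.8], 161, [0.6544, 0.1859, 0.008]), ([197.4, 232.7], 62, [0.5201, -0.1767, 0.008])]
scene yellow []
scene green [([153.8, 244.0], 231, [0.5146, -0.2988, 0.008])]
scene blue [([504.0, 25.2], 648, [-0.0541, 1.3526, 0.008]), ([265.8, 187.2], 33, [0.4336, 0.0598, 0.008]), ([288.8, 203.7], 41, [0.5145, 0.1021, 0.008]), ([200.3, 265.8], 139, [0.622, -0.1952, 0.008])]
```

```bash
python3 - <<'E'
import cv2
a=cv2.imread('pics/top0.png')[140:240,165:395]
cv2.imwrite('pics/crop1.png',cv2.resize(a,None,fx=3.47,fy=3.47,interpolation=cv2.INTER_CUBIC))
E
```

```text
(no output)
```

View pics/crop1.png

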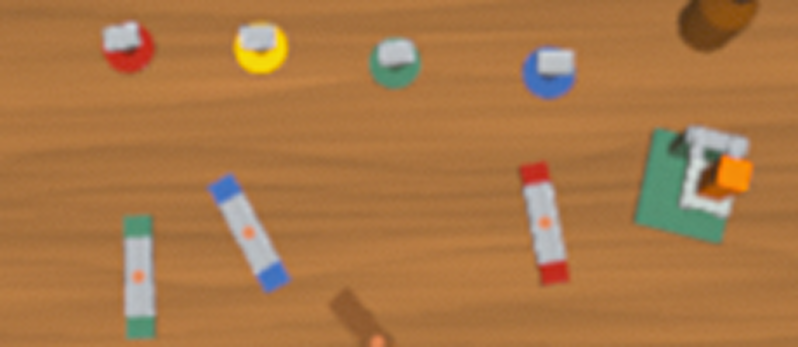

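The crop confirms it: red, blue and green steel bars with copper dots, and no yellow bar. I move the wrist camera over the red bar and the blue pillar.

>>> drive_tool --increments '[{"delta_pos": [30,-22,3],"turn": 0,"jaw": 1},{"delta_pos": [30,-22,3],"turn": 0,"jaw": 1},{"delta_pos": [30,-22,3],"turn": 0,"jaw": 1},{"delta_pos": [30,-22,3],"turn": 0,"jaw": 1},{"delta_pos": [30,-22,3],"turn": 0,"jaw": 1},{"delta_pos": [30,-22,3],"turn": 0,"jaw": 1},{"delta_pos": [30,-22,3],"turn": 0,"jaw": 1},{"delta_pos": [30,-22,3],"turn": 0,"jaw": 1}]' --grip_force 40

```text
time: 0.92
tool_pos: [0.3503, -0.4279, 0.3806]
tcp_rot: [3.12, 0.367, 0.0]
wrist_force: [-0.3, 0.4, 0.7]
width: 1.003
grip_force: 0.0
```

>>> drive_tool --increments '[{"delta_pos": [30,-22,3],"turn": 0,"jaw": 1},{"delta_pos": [30,-22,3],"turn": 0,"jaw": 1},{"delta_pos": [30,-22,3],"turn": 0,"jaw": 1},{"delta_pos": [30,-22,3],"turn": 0,"jaw": 1},{"delta_pos": [30,-22,3],"turn": 0,"jaw": 1},{"delta_pos": [30,-22,3],"turn": 0,"jaw": 1},{"delta_pos": [30,-22,3],"turn": 0.1,"jaw": 0.2},{"delta_pos": [0,0,0],"turn": 0,"jaw": 0.2}]'

```text
time: 1.58
tool_pos: [0.5208, -0.2263, 0.3592]
tcp_rot: [-3.132, -0.212, -0.003]
wrist_force: [0.1, -0.3, 0.1]
width: 0.75
grip_force: 0.0
```

```bash
python3 - <<'E'
from m import *
s,c=snap('wrist','w1.png')
print(s['tool_pos'],s['tcp_rot'],s['width'],s['q'])
for col in H:
    k,l,st,ce=cv2.connectedComponentsWithStats(mask(c,col))
    print(col,[(np.round(ce[i],1).tolist(),int(st[i,4]),px(s,c,*ce[i],0.008).round(4).tolist()) for i in range(1,k) if 30<st[i,4]<5000])
E
```

```text
[ 0.5208 -0.2263  0.3592] [-3.1319 -0.2116 -0.0027] 0.7495934421026476 [-0.4547  0.0959  1.8869  0.0034  1.1587  0.9798]
red [([1.7, 60.1], 96, [0.6511, 0.1636, 0.008]), ([215.7, 173.5], 412, [0.5199, -0.1783, 0.008]), ([219.2, 248.9], 310, [0.4298, -0.1907, 0.008])]
yellow [([50.2, 59.7], 474, [0.6433, 0.059, 0.008])]
green []
blue [([245.0, 94.1], 724, [0.6098, -0.1994, 0.008]), ([24.3, 154.9], 194, [0.5154, 0.0986, 0.008]), ([47.7, 214.1], 202, [0.4359, 0.057, 0.008]), ([497.5, 318.6], 843, [0.3285, -0.6957, 0.008])]
```

View pics/w1.png

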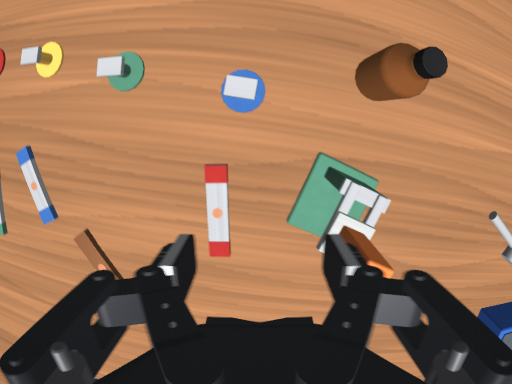

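The red bar's dot is at (217,213). The blue pillar's ledge is at (240,87), the rest at (345,205) and the green ledge at (111,66). I fit rectangles to the ledges and to the bar on their known planes.

```bash
cat > fit.py <<'E'
from m import *
def steel(c):
    h=cv2.cvtColor(c['pixels'],cv2.COLOR_RGB2HSV); return cv2.inRange(h,(0,0,130),(180,70,255))
def rect(s,c,m,uv,z,rad=60):
    w=np.zeros_like(m); cv2.circle(w,tuple(int(x) for x in uv),rad,255,-1); m=m&w
    k,l,st,ce=cv2.connectedComponentsWithStats(m)
    i=min(range(1,k),key=lambda i:1e9 if st[i,4]<25 else np.hypot(*(ce[i]-uv)))
    ct=max(cv2.findContours((l==i).astype(np.uint8),cv2.RETR_EXTERNAL,cv2.CHAIN_APPROX_NONE)[0],key=len)
    P=np.array([px(s,c,*p[0],z)[:2] for p in ct])*1000
    (x,y),(a,b),t=cv2.minAreaRect(P.astype(np.float32))
    if a<b: a,b,t=b,a,t+90     # t = direction of the long side
    t=(t+90)%180-90
    return [round(float(v),1) for v in (x,y,a,b)]+[round(float(np.radians(t)),3)]
def yaw(s): 
    X=R.from_rotvec(s['tcp_rot']).as_matrix(); return np.arctan2(X[1,0],X[0,0]), X[:,2]
def bar(s,c,col,rad=70,z=.01,near=None):
    m=mask(c,col); k,l,st,ce=cv2.connectedComponentsWithStats(m)
    P=[(st[i,4],px(s,c,*ce[i],z)[:2]) for i in range(1,k) if st[i,4]>12]
    best=None
    for i in range(len(P)):
        for j in range(i):
            d=P[i][1]-P[j][1]; e=abs(np.hypot(*d)-.091)
            mid=(P[i][1]+P[j][1])/2
            if e<.008 and (best is None or e<best[0]) and (near is None or np.hypot(*(mid-near))<.06):
                if d[0]<0: d=-d
                best=(e,mid.round(4).tolist(),round(float(np.arctan2(d[1],d[0])),3))
    return best
def go(s,xy,psi=None):
    # needed tool-frame shift (mm) to xy, and turn to yaw psi afterwards
    y,z=yaw(s); d=(np.array(xy)-s['tool_pos'][:2])*1000
    return 'dx %.1f dy %.1f turn %s'%(d[0]*np.cos(y)+d[1]*np.sin(y), d[0]*np.sin(y)-d[1]*np.cos(y), None if psi is None else round(y-psi,3))
E
python3 - <<'E'
from fit import *
s,c=snap('wrist')
m=steel(c); print('yaw',yaw(s))
print('blue ledge',rect(s,c,m,(240,87),.045)); print('green ledge',rect(s,c,m,(111,66),.045)); print('yellow ledge',rect(s,c,m,(31,56),.045))
print('rest',rect(s,c,m,(345,205),.085))
b=bar(s,c,'red'); print(b,bar(s,c,'blue'))
s['tool_pos'][2]; print(go(s,b[1],b[2]))
E
```

```text
yaw (np.float64(0.13937638101619268), array([-0.0002,  0.0008, -1.    ]))
blue ledge [614.7, -195.7, 30.8, 21.9, 1.517]
green ledge [626.9, -56.5, 30.5, 22.7, -1.411]
yellow ledge [645.4, 65.7, 30.3, 21.1, -1.563]
rest [515.5, -314.9, 52.6, 49.4, -0.26]
(np.float64(0.0010264136372209742), [0.4762, -0.1845], 0.141) (np.float64(0.0016480702744449821), [0.477, 0.0761], 0.483)
dx -36.8 dy -49.2 turn -0.002
```

The ledges fit as 30 x 21 mm and the bar's ends are 90 mm apart, as they should be. I descend on the red bar.

>>> drive_tool --increments '[{"delta_pos": [-19,-25,0],"turn": 0,"jaw": 0.2},{"delta_pos": [-18,-24,20],"turn": 0,"jaw": 0.2},{"delta_pos": [0,0,35],"turn": 0,"jaw": 0.2},{"delta_pos": [0,0,35],"turn": 0,"jaw": 0.2},{"delta_pos": [0,0,25],"turn": 0,"jaw": 0.2},{"delta_pos": [0,0,15],"turn": 0,"jaw": 0.2},{"delta_pos": [0,0,0],"turn": 0,"jaw": 0.2},{"delta_pos": [0,0,0],"turn": 0,"jaw": 0.2}]'

```text
time: 2.35
tool_pos: [0.4737, -0.1881, 0.2291]
tcp_rot: [-3.134, -0.21, 0.003]
wrist_force: [0.5, -1.3, 1.2]
width: 0.6
grip_force: 0.0
```

```bash
python3 - <<'E'
from fit import *
s,c=snap('wrist','w2.png'); b=bar(s,c,'red'); print(s['tool_pos'],s['width'],yaw(s)[0],b)
print(go(s,[.4762,-.1845],.141))
E
```

```text
[ 0.4737 -0.1881  0.2291] 0.6002005025295205 0.13383945384750254 (np.float64(0.0009284056744945923), [0.4765, -0.1836], 0.136)
dx 3.0 dy -3.2 turn -0.007
```

View pics/w2.png

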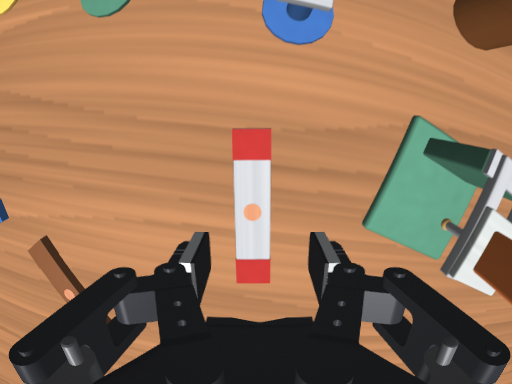

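The red bar is below, with its dot at (253,212), and it measures the same from near. I make a small correction, go down and grip.

>>> drive_tool --increments '[{"delta_pos": [3.5,-4,15],"turn": 0,"jaw": 0},{"delta_pos": [0,0,20],"turn": 0,"jaw": 0},{"delta_pos": [0,0,13],"turn": 0,"jaw": 0},{"delta_pos": [0,0,5],"turn": 0,"jaw": 0},{"delta_pos": [0,0,0],"turn": 0,"jaw": -0.2},{"delta_pos": [0,0,0],"turn": 0,"jaw": -0.2},{"delta_pos": [0,0,0],"turn": 0,"jaw": -0.2},{"delta_pos": [0,0,0],"turn": 0,"jaw": -0.2}]' --grip_force 40

```text
time: 3.07
tool_pos: [0.4784, -0.1833, 0.1781]
tcp_rot: [3.133, 0.211, 0.004]
wrist_force: [-0.5, 0.7, -0.2]
width: 0.399
grip_force: 0.0
```

```bash
python3 - <<'E'
from fit import *
s,c=snap('wrist'); b=bar(s,c,'red'); print(s['tool_pos'],s['width'],yaw(s),b)
if b:print(go(s,b[1],b[2]))
E
```

```text
[ 0.4784 -0.1833  0.1781] 0.39864684770147407 (np.float64(0.1347538454970612), array([ 0.0024, -0.0011, -1.    ])) (np.float64(0.006723421708876839), [0.4791, -0.1833], 0.138)
dx 0.7 dy 0.1 turn -0.003
```

>>> drive_tool --increments '[{"delta_pos": [-1.5,0,3],"turn": 0,"jaw": -0.3},{"delta_pos": [0,0,0],"turn": 0,"jaw": -1},{"delta_pos": [0,0,0],"turn": 0,"jaw": -1},{"delta_pos": [0,0,0],"turn": 0,"jaw": -1},{"delta_pos": [0,0,0],"turn": 0,"jaw": -1},{"delta_pos": [0,0,0],"turn": 0,"jaw": -1}]' --grip_force 40

```text
time: 3.62
tool_pos: [0.4763, -0.1832, 0.174]
tcp_rot: [3.134, 0.212, 0.001]
wrist_force: [-0.3, -1.7, 4.4]
width: 0.267
grip_force: 40.0
```

>>> drive_tool --increments '[{"delta_pos": [0,0,-15],"turn": 0,"jaw": -1},{"delta_pos": [0,0,-30],"turn": 0,"jaw": -1},{"delta_pos": [0,0,-35],"turn": 0,"jaw": -1},{"delta_pos": [0,0,-30],"turn": 0,"jaw": -1},{"delta_pos": [0,0,-10],"turn": 0,"jaw": -1},{"delta_pos": [0,0,0],"turn": 0,"jaw": -1}]'

```text
time: 4.12
tool_pos: [0.4773, -0.1835, 0.2964]
tcp_rot: [3.132, 0.211, 0.008]
wrist_force: [0.9, -0.0, -2.5]
width: 0.267
grip_force: 39.7
```

```bash
python3 - <<'E'
from fit import *
s,c=snap('wrist','w3.png'); print(s['tool_pos'],s['width'],s['grip_force'],s['wrist_force'],yaw(s))
z=s['tool_pos'][2]-.166
print(z,bar(s,c,'red',z=z))
E
```

```text
[ 0.4773 -0.1835  0.2964] 0.2666922973898074 39.72266614437103 [ 0.9078 -0.0222 -2.5493] (np.float64(0.13478848820004535), array([ 0.0055, -0.0023, -1.    ]))
0.13041320926644465 (np.float64(0.006016740806572024), [0.4804, -0.1845], 0.135)
```

View pics/w3.png

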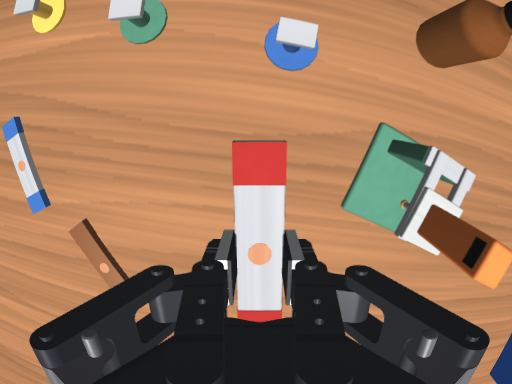

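The bar is held squarely, with the dot at (259,253). I carry it towards the red pillar and look at the ledge from near.

>>> drive_tool --increments '[{"delta_pos": [10,-20,0],"turn": 0,"jaw": -1},{"delta_pos": [16,-36,0],"turn": 0,"jaw": -1},{"delta_pos": [16,-36,0],"turn": 0,"jaw": -1},{"delta_pos": [16,-36,0],"turn": 0,"jaw": -1},{"delta_pos": [16,-36,0],"turn": 0,"jaw": -1},{"delta_pos": [16,-36,0],"turn": 0,"jaw": -1},{"delta_pos": [16,-36,0],"turn": 0,"jaw": -1},{"delta_pos": [16,-36,0],"turn": 0,"jaw": -1}]'

```text
time: 4.83
tool_pos: [0.5591, 0.1047, 0.2897]
tcp_rot: [3.134, 0.212, -0.01]
wrist_force: [1.1, -1.4, -1.2]
width: 0.266
grip_force: 39.8
```

>>> drive_tool --increments '[{"delta_pos": [14,-36,0],"turn": 0.06,"jaw": -1},{"delta_pos": [6,-22,0],"turn": 0.06,"jaw": -1},{"delta_pos": [0,-8,0],"turn": 0,"jaw": -1},{"delta_pos": [0,0,0],"turn": 0,"jaw": -1},{"delta_pos": [0,0,0],"turn": 0,"jaw": -1}]'

```text
time: 5.25
tool_pos: [0.5725, 0.1705, 0.2909]
tcp_rot: [3.14, 0.027, -0.008]
wrist_force: [-0.1, 0.3, -2.9]
width: 0.261
grip_force: 39.8
```

```bash
cat >> fit.py <<'E'
def dot(s,c,z,uv,rad=25):
    h=cv2.cvtColor(c['pixels'],cv2.COLOR_RGB2HSV); m=cv2.inRange(h,(5,80,150),(16,200,255))
    w=np.zeros_like(m); cv2.circle(w,tuple(int(x) for x in uv),rad,255,-1)
    k,l,st,ce=cv2.connectedComponentsWithStats(m&w)
    if k<2: return None
    i=1+np.argmax(st[1:,4]); return ce[i].round(1),int(st[i,4]),px(s,c,*ce[i],z)
def tool(s,p):
    return (R.from_rotvec(s['tcp_rot']).as_matrix().T@(np.array(p)-s['tool_pos']))*1000
E
python3 - <<'E'
from fit import *
s,c=snap('wrist','w4.png'); print(s['tool_pos'],s['width'],s['grip_force'],yaw(s))
d=dot(s,c,s['tool_pos'][2]-.164,(259,253)); print(d,tool(s,d[2]))
p=(0.648,.184,.045); uv=proj(s,c,p); print(uv,rect(s,c,steel(c),uv,.045))
b=bar(s,c,'blue'),bar(s,c,'green');print(b)
E
```

```text
[0.5725 0.1705 0.2909] 0.26130113800195165 39.810547828674316 (np.float64(0.016934382062235204), array([-0.0049, -0.0019, -1.    ]))
(array([259.1, 253.7]), 393, array([0.5717, 0.1691, 0.1269])) [ -0.0019   1.0868 164.0042]
(np.float64(239.66879723825514), np.float64(101.99918217061578)) [650.4, 188.1, 29.7, 19.8, -1.394]
(None, None)
```

>>> drive_tool --increments '[{"delta_pos": [16,-3,0],"turn": 0,"jaw": -1},{"delta_pos": [25,-6,0],"turn": 0,"jaw": -1},{"delta_pos": [25,-6,10],"turn": 0,"jaw": -1},{"delta_pos": [12,-2.5,15],"turn": 0,"jaw": -1},{"delta_pos": [0,0,15],"turn": -0.08,"jaw": -1},{"delta_pos": [0,0,10],"turn": -0.08,"jaw": -1},{"delta_pos": [0,0,0],"turn": 0,"jaw": -1},{"delta_pos": [0,0,0],"turn": 0,"jaw": -1}]'

```text
time: 5.97
tool_pos: [0.6508, 0.1875, 0.2422]
tcp_rot: [3.129, 0.268, -0.005]
wrist_force: [0.2, -0.4, -1.5]
width: 0.268
grip_force: 39.8
```

```bash
python3 - <<'E'
from fit import *
s,c=snap('wrist','w5.png'); print(s['tool_pos'],s['width'],yaw(s))
y=yaw(s)[0]
d=dot(s,c,s['tool_pos'][2]-.164,(259,253)); print(d,tool(s,d[2]), tool(s,[.6504,.1881,.045]),y-.177)
E
```

```text
[0.6508 0.1875 0.2422] 0.2681994444420173 (np.float64(0.17091339484312268), array([-0.0032, -0.001 , -1.    ]))
(array([259.1, 253.7]), 393, array([0.6502, 0.1863, 0.0782])) [ -0.1676   1.0357 164.002 ] [  0.4069  -0.7015 197.1859] -0.006086605156877312
```

>>> drive_tool --increments '[{"delta_pos": [0.5,-1.7,6],"turn": 0,"jaw": -1},{"delta_pos": [0,0,7],"turn": 0,"jaw": -1},{"delta_pos": [0,0,5],"turn": 0,"jaw": -1},{"delta_pos": [0,0,3],"turn": 0,"jaw": -1},{"delta_pos": [0,0,0],"turn": 0,"jaw": -1},{"delta_pos": [0,0,0],"turn": 0,"jaw": -1}]'

```text
time: 6.52
tool_pos: [0.6514, 0.1913, 0.2222]
tcp_rot: [3.129, 0.274, -0.001]
wrist_force: [-0.2, 0.4, -3.3]
width: 0.264
grip_force: 39.8
```

```bash
python3 - <<'E'
from fit import *
s,c=snap('wrist','w6.png'); print(s['tool_pos'],s['width'],yaw(s),s['wrist_force'])
d=dot(s,c,s['tool_pos'][2]-.164,(259,253)); print(d[2],tool(s,d[2]), tool(s,[.6504,.1881,.045]))
E
```

```text
[0.6514 0.1913 0.2222] 0.2644329791724881 (np.float64(0.17482603306719774), array([-0.0008, -0.0002, -1.    ])) [-0.1961  0.3684 -3.29  ]
[0.6513 0.1902 0.0582] [ -0.1721   1.0343 164.0002] [ -1.4041   2.9951 177.238 ]
```

>>> drive_tool --increments '[{"delta_pos": [-1,1.5,1],"turn": 0,"jaw": -1},{"delta_pos": [0,0,1],"turn": 0,"jaw": -1},{"delta_pos": [0,0,0.5],"turn": 0,"jaw": -1},{"delta_pos": [0,0,0],"turn": 0,"jaw": -1},{"delta_pos": [0,0,0],"turn": 0,"jaw": -1}]'

```text
time: 6.98
tool_pos: [0.6509, 0.1896, 0.2202]
tcp_rot: [-3.13, -0.274, -0.0]
wrist_force: [0.3, -1.0, -1.9]
width: 0.268
grip_force: 39.8
```

```bash
python3 - <<'E'
from fit import *
s,c=snap('wrist','w6.png'); print(s['tool_pos'],s['width'],yaw(s),s['wrist_force'])
d=dot(s,c,s['tool_pos'][2]-.164,(259,253)); print(d[2],tool(s,d[2]), tool(s,[.6504,.1881,.045]))
E
```

```text
[0.6509 0.1896 0.2202] 0.26818522591523236 (np.float64(0.17477695485305353), array([ 0.0001,  0.0001, -1.    ])) [ 0.3114 -0.9929 -1.8654]
[0.651  0.1886 0.0562] [ -0.1723   1.0344 163.9999] [ -0.8088   1.4084 175.2449]
```

>>> drive_tool --increments '[{"delta_pos": [0,0,1],"turn": 0,"jaw": -1},{"delta_pos": [0,0,0],"turn": 0,"jaw": -1},{"delta_pos": [0,0,0],"turn": 0,"jaw": -0.35},{"delta_pos": [0,0,0],"turn": 0,"jaw": -0.25},{"delta_pos": [0,0,0],"turn": 0,"jaw": -0.1},{"delta_pos": [0,0,0],"turn": 0,"jaw": -0.1}]'

```text
time: 7.53
tool_pos: [0.6511, 0.1897, 0.2196]
tcp_rot: [-3.129, -0.274, -0.001]
wrist_force: [0.2, -0.4, 0.7]
width: 0.448
grip_force: 0.0
```

>>> drive_tool --increments '[{"delta_pos": [0,0,-5],"turn": 0,"jaw": -0.1},{"delta_pos": [0,0,-20],"turn": 0,"jaw": -0.1},{"delta_pos": [0,0,-30],"turn": 0,"jaw": -0.1},{"delta_pos": [0,0,-30],"turn": 0,"jaw": 0.1},{"delta_pos": [0,0,-10],"turn": 0,"jaw": 0.1},{"delta_pos": [0,0,0],"turn": 0,"jaw": 0.1},{"delta_pos": [0,0,0],"turn": 0,"jaw": 0.1}]'

```text
time: 8.12
tool_pos: [0.651, 0.1896, 0.3149]
tcp_rot: [-3.129, -0.274, -0.003]
wrist_force: [-0.1, -0.2, -1.2]
width: 0.545
grip_force: 0.0
```

```bash
python3 - <<'E'
from fit import *
s,c=snap('wrist','w7.png'); print(s['tool_pos'],s['width'],yaw(s))
print(bar(s,c,'red',z=.055)); uv=proj(s,c,[.651,.1885,.055]); print(uv,dot(s,c,.055,uv))
for n in ['top']:
  s2,c2=snap(n); print(n,bar(s2,c2,'green'),bar(s2,c2,'blue'))
print(bar(s,c,'green'),bar(s,c,'blue'))
E
```

```text
[0.651  0.1896 0.3149] 0.5447273926262166 (np.float64(0.17479633697119074), array([ 0.0016,  0.0004, -1.    ]))
(np.float64(0.0014722459075509758), [0.6508, 0.1886], 0.173)
(np.float64(259.2748620351171), np.float64(201.19075545214181)) (array([259.3, 201.8]), 152, array([0.6505, 0.1884, 0.055 ]))
top None (np.float64(0.001314906032866811), [0.4756, 0.0811], 0.476)
None None
```

View pics/w7.png

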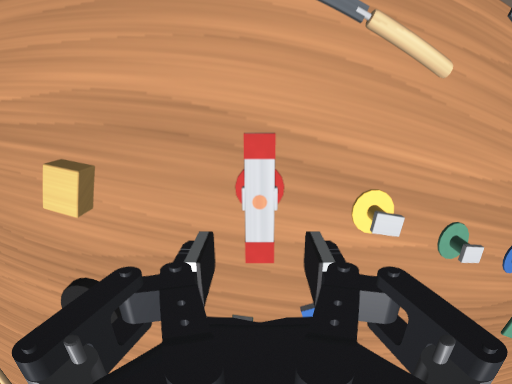

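The red bar lies across its ledge, with the dot at (259,202), 0.5 mm off the middle. The green bar is next.

>>> drive_tool --increments '[{"delta_pos": [-20,-3,0],"turn": 0,"jaw": 0.1},{"delta_pos": [-38,-5,0],"turn": 0,"jaw": 0.1},{"delta_pos": [-38,-5,0],"turn": 0,"jaw": 0.1},{"delta_pos": [-38,-5,0],"turn": 0,"jaw": 0.1},{"delta_pos": [-38,-5,15],"turn": 0,"jaw": 0.1},{"delta_pos": [-30,-3,25],"turn": 0,"jaw": 0.1},{"delta_pos": [-8,-1,25],"turn": 0.08,"jaw": 0.1},{"delta_pos": [0,0,10],"turn": 0.08,"jaw": 0.1}]'

```text
time: 8.88
tool_pos: [0.4335, 0.1783, 0.2335]
tcp_rot: [3.138, 0.019, -0.017]
wrist_force: [-0.7, -0.5, -0.1]
width: 0.556
grip_force: 0.0
```

>>> drive_tool --increments '[{"delta_pos": [0,0,0],"turn": 0,"jaw": 0.1},{"delta_pos": [0,0,0],"turn": 0,"jaw": 0.1},{"delta_pos": [0,0,0],"turn": 0,"jaw": 0.1}]'

```text
time: 9.13
tool_pos: [0.44, 0.1798, 0.2392]
tcp_rot: [3.141, 0.026, 0.0]
wrist_force: [-0.1, 0.2, 0.1]
width: 0.549
grip_force: 0.0
```

```bash
python3 - <<'E'
from fit import *
s,c=snap('wrist','w8.png'); print(s['tool_pos'],s['width'],yaw(s))
b=bar(s,c,'green'); print(b, b and go(s,b[1],b[2]))
uv=proj(s,c,[.4392,.18,.01]); d=dot(s,c,.01,uv); print(d, go(s,d[2][:2]))
E
```

```text
[0.44   0.1798 0.2392] 0.5489719024148276 (np.float64(0.016589885014887513), array([ 0., -0., -1.]))
None None
(array([236.9, 213.7]), 209, array([0.4389, 0.1943, 0.01  ])) dx -0.8 dy -14.5 turn None
```

View pics/w8.png

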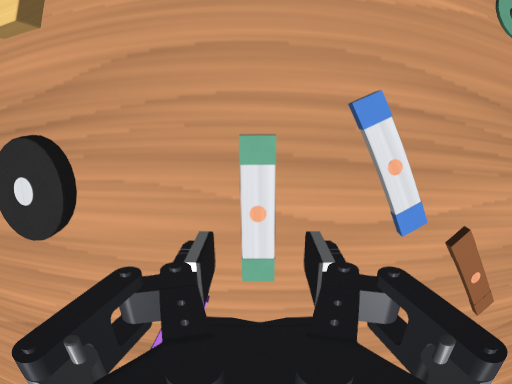

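The green bar is under the gripper with its dot at (258,213); my dot mask had caught the wood. I fix the masks.

```bash
sed -i "s/(a,110,60)/(a,60 if col=='green' else 110,60)/; s/(70,92)/(60,95)/" m.py; sed -i 's/rad=25/rad=13/' fit.py
python3 - <<'E'
from fit import *
s,c=snap('wrist')
b=bar(s,c,'green'); print(b, b and go(s,b[1],b[2])); print(px(s,c,258,213.5,.01),bar(s,c,'blue'))
E
```

```text
(np.float64(0.0011087597440767316), [0.4391, 0.1797], 0.019) dx -1.3 dy 0.2 turn -0.003
[0.4398 0.1797 0.01  ] (np.float64(0.0014633134351203225), [0.4748, 0.0826], 0.483)
```

>>> drive_tool --increments '[{"delta_pos": [0,0,20],"turn": 0,"jaw": 0},{"delta_pos": [0,0,25],"turn": 0,"jaw": -0.1},{"delta_pos": [0,0,12],"turn": 0,"jaw": -0.2},{"delta_pos": [0,0,6],"turn": 0,"jaw": -0.2},{"delta_pos": [0,0,0],"turn": 0,"jaw": -0.2},{"delta_pos": [0,0,0],"turn": 0,"jaw": -0.2},{"delta_pos": [0,0,0],"turn": 0,"jaw": -0.2}]'

```text
time: 9.82
tool_pos: [0.4405, 0.18, 0.1774]
tcp_rot: [-3.141, -0.023, -0.004]
wrist_force: [-0.4, -0.4, -0.2]
width: 0.399
grip_force: 0.0
```

>>> drive_tool --increments '[{"delta_pos": [0,0,1],"turn": 0,"jaw": -1},{"delta_pos": [0,0,0],"turn": 0,"jaw": -1},{"delta_pos": [0,0,0],"turn": 0,"jaw": -1},{"delta_pos": [0,0,0],"turn": 0,"jaw": -1},{"delta_pos": [0,0,0],"turn": 0,"jaw": -1},{"delta_pos": [0,0,0],"turn": 0,"jaw": -1}]'

```text
time: 10.32
tool_pos: [0.4405, 0.1801, 0.1769]
tcp_rot: [-3.14, -0.024, -0.005]
wrist_force: [-0.1, -0.3, 5.9]
width: 0.261
grip_force: 39.6
```

>>> drive_tool --increments '[{"delta_pos": [0,0,-15],"turn": 0,"jaw": -1},{"delta_pos": [0,0,-30],"turn": 0,"jaw": -1},{"delta_pos": [0,10,-35],"turn": 0,"jaw": -1},{"delta_pos": [10,25,-25],"turn": 0,"jaw": -1},{"delta_pos": [16,35,-10],"turn": 0,"jaw": -1},{"delta_pos": [16,35,0],"turn": 0,"jaw": -1},{"delta_pos": [16,35,0],"turn": 0,"jaw": -1},{"delta_pos": [16,35,0],"turn": 0,"jaw": -1}]'

```text
time: 10.98
tool_pos: [0.5163, 0.0042, 0.2911]
tcp_rot: [-3.141, -0.024, -0.003]
wrist_force: [0.8, 0.1, -2.7]
width: 0.263
grip_force: 40.0
```

>>> drive_tool --increments '[{"delta_pos": [16,35,0],"turn": 0,"jaw": -1},{"delta_pos": [12,22,0],"turn": -0.07,"jaw": -1},{"delta_pos": [5,8,0],"turn": -0.07,"jaw": -1},{"delta_pos": [0,0,0],"turn": 0,"jaw": -1},{"delta_pos": [0,0,0],"turn": 0,"jaw": -1},{"delta_pos": [0,0,0],"turn": 0,"jaw": -1}]'

```text
time: 11.48
tool_pos: [0.5497, -0.0577, 0.2898]
tcp_rot: [-3.132, -0.241, 0.002]
wrist_force: [0.0, 0.6, -1.6]
width: 0.26
grip_force: 40.1
```

```bash
cat > place.py <<'E'
from fit import *
import sys
col,gz,x,y,psi=sys.argv[1],*map(float,sys.argv[2:6])   # gz: TCP z at grasp; pillar guess (mm)
s,c=snap('wrist'); print(s['tool_pos'],s['width'],s['grip_force'],s['wrist_force'],yaw(s)[0],yaw(s)[1][:2])
off=gz-.01
g=px(s,c,259,253,s['tool_pos'][2]-off)
m=~(steel(c)|mask(c,col)); w=np.zeros_like(m); cv2.circle(w,(259,253),22,255,-1)
h=cv2.cvtColor(c['pixels'],cv2.COLOR_RGB2HSV); k,l,st,ce=cv2.connectedComponentsWithStats(cv2.inRange(h,(3,80,130),(18,220,255))&w)
i=1+np.argmax(st[1:,4]); d=px(s,c,*ce[i],s['tool_pos'][2]-off); print('dot',ce[i].round(1),st[i,4])
p=np.array([x,y,45])/1000
if len(sys.argv)>6:
    r=rect(s,c,steel(c),proj(s,c,p),.045); print('ledge',r); p[:2]=np.array(r[:2])/1000; psi=(r[4]+np.pi)%np.pi-np.pi/2
print('shift',(tool(s,p)-tool(s,d))[:2].round(1),'turn',round(yaw(s)[0]-psi,3),'down',round((s['tool_pos'][2]-gz-.045)*1000,1))
E
python3 place.py green .1769 626.9 -56.5 .16 fit
```

```text
[ 0.5497 -0.0577  0.2898] 0.25991127796386526 40.06421506404877 [ 0.0409  0.6479 -1.6225] 0.1533613707618057 [-0.0014  0.0006]
dot [259.1 254.5] 376
ledge [628.0, -55.4, 30.4, 20.8, -1.511]
shift [80.   8.9] turn 0.094 down 67.9
```

>>> drive_tool --increments '[{"delta_pos": [15,2,0],"turn": 0,"jaw": -1},{"delta_pos": [25,3,0],"turn": 0,"jaw": -1},{"delta_pos": [25,3,10],"turn": 0,"jaw": -1},{"delta_pos": [15,1,15],"turn": 0,"jaw": -1},{"delta_pos": [0,0,15],"turn": 0.07,"jaw": -1},{"delta_pos": [0,0,10],"turn": 0,"jaw": -1},{"delta_pos": [0,0,3],"turn": 0,"jaw": -1},{"delta_pos": [0,0,0],"turn": 0,"jaw": -1}]'

```text
time: 12.2
tool_pos: [0.6294, -0.054, 0.2355]
tcp_rot: [-3.138, -0.136, 0.006]
wrist_force: [0.8, 0.7, -1.7]
width: 0.264
grip_force: 40.0
```

>>> drive_tool --increments '[{"delta_pos": [0,0,0],"turn": 0,"jaw": -1},{"delta_pos": [0,0,0],"turn": 0,"jaw": -1}]'

```text
time: 12.37
tool_pos: [0.631, -0.0547, 0.2383]
tcp_rot: [3.138, 0.134, 0.002]
wrist_force: [0.3, 0.1, -1.6]
width: 0.262
grip_force: 40.0
```

```bash
python3 place.py green .1769 628 -55.4 .08
```

```text
[ 0.631  -0.0547  0.2383] 0.2617586084280295 40.039971470832825 [ 0.2542  0.0903 -1.6424] 0.0854745534047875 [ 0.0015 -0.0002]
dot [259.1 254.5] 376
shift [-1.4 -0.7] turn 0.005 down 16.4
```

>>> drive_tool --increments '[{"delta_pos": [-1.4,-0.7,5],"turn": 0,"jaw": -1},{"delta_pos": [0,0,5],"turn": 0,"jaw": -1},{"delta_pos": [0,0,3],"turn": 0,"jaw": -1},{"delta_pos": [0,0,1],"turn": 0,"jaw": -1},{"delta_pos": [0,0,0],"turn": 0,"jaw": -1},{"delta_pos": [0,0,0],"turn": 0,"jaw": -1},{"delta_pos": [0,0,0],"turn": 0,"jaw": -1}]'

```text
time: 13.0
tool_pos: [0.6296, -0.0543, 0.2232]
tcp_rot: [-3.139, -0.133, -0.0]
wrist_force: [-1.1, 1.2, -2.2]
width: 0.262
grip_force: 40.1
```

```bash
python3 place.py green .1769 628 -55.4 .08
```

```text
[ 0.6296 -0.0543  0.2232] 0.2615066634032997 40.06765007972717 [-1.11   1.165 -2.223] 0.08472851934915057 [0.0002 0.    ]
dot [259.1 254.5] 376
shift [ 0.2 -0.1] turn 0.005 down 1.3
```

>>> drive_tool --increments '[{"delta_pos": [0,0,1.3],"turn": 0,"jaw": -1},{"delta_pos": [0,0,0],"turn": 0,"jaw": -1},{"delta_pos": [0,0,0],"turn": 0,"jaw": -0.35},{"delta_pos": [0,0,0],"turn": 0,"jaw": -0.25},{"delta_pos": [0,0,0],"turn": 0,"jaw": -0.1},{"delta_pos": [0,0,0],"turn": 0,"jaw": -0.1}]'

```text
time: 13.55
tool_pos: [0.6297, -0.0543, 0.2223]
tcp_rot: [3.139, 0.133, 0.001]
wrist_force: [-0.5, 0.3, -0.7]
width: 0.448
grip_force: 0.0
```

>>> drive_tool --increments '[{"delta_pos": [0,0,-5],"turn": 0,"jaw": -0.1},{"delta_pos": [0,0,-20],"turn": 0,"jaw": -0.1},{"delta_pos": [0,0,-30],"turn": 0,"jaw": -0.1},{"delta_pos": [0,0,-30],"turn": 0,"jaw": 0.1},{"delta_pos": [0,0,-10],"turn": 0,"jaw": 0.1},{"delta_pos": [0,0,0],"turn": 0,"jaw": 0.1},{"delta_pos": [0,0,0],"turn": 0,"jaw": 0.1}]'

```text
time: 14.13
tool_pos: [0.6296, -0.0543, 0.3176]
tcp_rot: [3.138, 0.133, 0.003]
wrist_force: [-0.0, -0.7, -0.4]
width: 0.55
grip_force: 0.0
```

```bash
python3 - <<'E'
from fit import *
s,c=snap('wrist','w9.png'); print(s['tool_pos'],yaw(s)[0])
print(bar(s,c,'green',z=.055)); print('blue ledge',rect(s,c,steel(c),proj(s,c,[.6147,-.1957,.045]),.045)); 
s2,c2=snap('top'); print(bar(s2,c2,'blue'),bar(s2,c2,'red',z=.055))
print(go(s,[.475,.082]))
E
```

```text
[ 0.6296 -0.0543  0.3176] 0.08481311845478257
(np.float64(0.001277128437217917), [0.6277, -0.0555], 0.085)
blue ledge [614.3, -194.2, 30.7, 19.9, 1.532]
None None
dx -142.5 dy -148.9 turn None
```

>>> drive_tool --increments '[{"delta_pos": [-16,-16,0],"turn": 0,"jaw": 0.1},{"delta_pos": [-26,-27,0],"turn": 0,"jaw": 0.1},{"delta_pos": [-28,-29,0],"turn": 0,"jaw": 0.1},{"delta_pos": [-28,-29,0],"turn": 0,"jaw": 0.1},{"delta_pos": [-26,-28,10],"turn": 0,"jaw": 0.1},{"delta_pos": [-16,-18,20],"turn": 0,"jaw": 0.1},{"delta_pos": [-2,-2,20],"turn": -0.1,"jaw": 0.1},{"delta_pos": [0,0,20],"turn": -0.1,"jaw": 0.1}]'

```text
time: 14.9
tool_pos: [0.4725, 0.0832, 0.2442]
tcp_rot: [-3.108, -0.457, 0.006]
wrist_force: [0.8, -0.4, 0.4]
width: 0.55
grip_force: 0.0
```

>>> drive_tool --increments '[{"delta_pos": [0,0,7],"turn": -0.1,"jaw": 0.1},{"delta_pos": [0,0,0],"turn": -0.1,"jaw": 0.1},{"delta_pos": [0,0,0],"turn": 0,"jaw": 0.1},{"delta_pos": [0,0,0],"turn": 0,"jaw": 0.1},{"delta_pos": [0,0,0],"turn": 0,"jaw": 0.1}]'

```text
time: 15.32
tool_pos: [0.4751, 0.082, 0.2392]
tcp_rot: [-3.051, -0.75, 0.002]
wrist_force: [0.2, 0.1, -1.0]
width: 0.547
grip_force: 0.0
```

```bash
python3 - <<'E'
from fit import *
s,c=snap('wrist','w10.png'); print(s['tool_pos'],yaw(s)[0])
b=bar(s,c,'blue'); print(b, b and go(s,b[1],b[2]))
E
```

```text
[0.4751 0.082  0.2392] 0.48224105932815686
(np.float64(0.0008945175286888679), [0.4753, 0.081], 0.482) dx -0.3 dy 1.0 turn 0.0
```

>>> drive_tool --increments '[{"delta_pos": [0,1,20],"turn": 0,"jaw": 0},{"delta_pos": [0,0,25],"turn": 0,"jaw": -0.1},{"delta_pos": [0,0,13],"turn": 0,"jaw": -0.2},{"delta_pos": [0,0,6],"turn": 0,"jaw": -0.2},{"delta_pos": [0,0,0],"turn": 0,"jaw": -0.2},{"delta_pos": [0,0,0],"turn": 0,"jaw": -0.2},{"delta_pos": [0,0,0],"turn": 0,"jaw": -0.2}]'

```text
time: 15.95
tool_pos: [0.4767, 0.0813, 0.177]
tcp_rot: [3.05, 0.753, 0.003]
wrist_force: [0.4, 0.2, 1.3]
width: 0.396
grip_force: 0.0
```

>>> drive_tool --increments '[{"delta_pos": [0,0,0],"turn": 0,"jaw": -1},{"delta_pos": [0,0,0],"turn": 0,"jaw": -1},{"delta_pos": [0,0,0],"turn": 0,"jaw": -1},{"delta_pos": [0,0,0],"turn": 0,"jaw": -1},{"delta_pos": [0,0,0],"turn": 0,"jaw": -1},{"delta_pos": [0,0,0],"turn": 0,"jaw": -1}]'

```text
time: 16.45
tool_pos: [0.4768, 0.0814, 0.1773]
tcp_rot: [3.049, 0.754, 0.004]
wrist_force: [-0.5, 0.7, 6.6]
width: 0.263
grip_force: 39.9
```

>>> drive_tool --increments '[{"delta_pos": [0,0,-15],"turn": 0,"jaw": -1},{"delta_pos": [0,0,-30],"turn": 0,"jaw": -1},{"delta_pos": [0,10,-35],"turn": 0,"jaw": -1},{"delta_pos": [-5,25,-25],"turn": 0,"jaw": -1},{"delta_pos": [-10,34,-10],"turn": 0,"jaw": -1},{"delta_pos": [-10,36,0],"turn": 0,"jaw": -1},{"delta_pos": [-10,36,0],"turn": 0,"jaw": -1},{"delta_pos": [-10,36,0],"turn": 0,"jaw": -1}]'

```text
time: 17.12
tool_pos: [0.5183, -0.0978, 0.2914]
tcp_rot: [3.049, 0.755, 0.001]
wrist_force: [0.5, 0.5, -2.0]
width: 0.264
grip_force: 39.9
```

>>> drive_tool --increments '[{"delta_pos": [-10,36,0],"turn": 0,"jaw": -1},{"delta_pos": [-10,36,0],"turn": 0,"jaw": -1},{"delta_pos": [-7,24,0],"turn": 0.1,"jaw": -1},{"delta_pos": [0,0,0],"turn": 0.11,"jaw": -1},{"delta_pos": [0,0,0],"turn": 0.11,"jaw": -1},{"delta_pos": [0,0,0],"turn": 0.1,"jaw": -1},{"delta_pos": [0,0,0],"turn": 0.1,"jaw": -1},{"delta_pos": [0,0,0],"turn": 0,"jaw": -1}]'

```text
time: 17.78
tool_pos: [0.5389, -0.1939, 0.2903]
tcp_rot: [-3.141, 0.06, 0.002]
wrist_force: [1.1, 0.3, -2.3]
width: 0.262
grip_force: 40.0
```

>>> drive_tool --increments '[{"delta_pos": [0,0,0],"turn": 0,"jaw": -1},{"delta_pos": [0,0,0],"turn": 0,"jaw": -1}]'

```text
time: 17.95
tool_pos: [0.5391, -0.1937, 0.2906]
tcp_rot: [-3.141, 0.051, 0.001]
wrist_force: [-0.1, 0.4, -2.2]
width: 0.263
grip_force: 40.0
```

```bash
python3 place.py blue .1773 614.4 -195 -.04 fit
```

```text
[ 0.5391 -0.1937  0.2906] 0.26316012832656294 39.98963713645935 [-0.0621  0.3883 -2.1617] -0.03267530904159286 [-0.0005  0.0002]
dot [259.1 253. ] 379
ledge [614.2, -195.4, 29.3, 19.6, 1.536]
shift [76.4 -1.8] turn 0.002 down 68.3
```

>>> drive_tool --increments '[{"delta_pos": [15,0,0],"turn": 0,"jaw": -1},{"delta_pos": [25,-1,0],"turn": 0,"jaw": -1},{"delta_pos": [24,-1,10],"turn": 0,"jaw": -1},{"delta_pos": [12,0,15],"turn": 0,"jaw": -1},{"delta_pos": [0,0,15],"turn": 0,"jaw": -1},{"delta_pos": [0,0,10],"turn": 0,"jaw": -1},{"delta_pos": [0,0,5],"turn": 0,"jaw": -1},{"delta_pos": [0,0,0],"turn": 0,"jaw": -1}]'

```text
time: 18.67
tool_pos: [0.6142, -0.1941, 0.2338]
tcp_rot: [-3.14, 0.054, 0.006]
wrist_force: [-0.7, 0.1, -2.5]
width: 0.265
grip_force: 40.0
```

>>> drive_tool --increments '[{"delta_pos": [0,0,0],"turn": 0,"jaw": -1},{"delta_pos": [0,0,0],"turn": 0,"jaw": -1}]'

```text
time: 18.83
tool_pos: [0.6155, -0.1947, 0.2369]
tcp_rot: [3.141, -0.055, 0.002]
wrist_force: [-0.6, 0.8, -2.5]
width: 0.263
grip_force: 40.0
```

```bash
python3 place.py blue .1773 614.2 -195.4 -.036
```

```text
[ 0.6155 -0.1947  0.2369] 0.26321759481596685 39.973050355911255 [-0.5808  0.8127 -2.4601] -0.035224176505357654 [ 0.0013 -0.0005]
dot [259.1 253. ] 379
shift [-0.3 -0.5] turn 0.001 down 14.6
```

>>> drive_tool --increments '[{"delta_pos": [-0.3,-0.5,5],"turn": 0,"jaw": -1},{"delta_pos": [0,0,4],"turn": 0,"jaw": -1},{"delta_pos": [0,0,2.5],"turn": 0,"jaw": -1},{"delta_pos": [0,0,1],"turn": 0,"jaw": -1},{"delta_pos": [0,0,0],"turn": 0,"jaw": -1},{"delta_pos": [0,0,0],"turn": 0,"jaw": -1},{"delta_pos": [0,0,0],"turn": 0,"jaw": -1}]'

```text
time: 19.47
tool_pos: [0.6152, -0.1941, 0.2234]
tcp_rot: [3.141, -0.055, 0.0]
wrist_force: [-0.4, 1.6, -1.9]
width: 0.267
grip_force: 40.0
```

```bash
python3 place.py blue .1773 614.2 -195.4 -.036
```

```text
[ 0.6152 -0.1941  0.2234] 0.2667895232549514 40.001689195632935 [-0.369   1.5835 -1.8743] -0.03519808021371236 [ 0.0001 -0.    ]
dot [259.1 253. ] 379
shift [0.2 0.3] turn 0.001 down 1.1
```

>>> drive_tool --increments '[{"delta_pos": [0,0,1.2],"turn": 0,"jaw": -1},{"delta_pos": [0,0,0],"turn": 0,"jaw": -1},{"delta_pos": [0,0,0],"turn": 0,"jaw": -0.35},{"delta_pos": [0,0,0],"turn": 0,"jaw": -0.25},{"delta_pos": [0,0,0],"turn": 0,"jaw": -0.1},{"delta_pos": [0,0,0],"turn": 0,"jaw": -0.1}]'

```text
time: 20.02
tool_pos: [0.6153, -0.1941, 0.2225]
tcp_rot: [3.141, -0.055, 0.001]
wrist_force: [0.0, -0.3, 0.4]
width: 0.449
grip_force: 0.0
```

>>> drive_tool --increments '[{"delta_pos": [0,0,-5],"turn": 0,"jaw": -0.1},{"delta_pos": [0,0,-20],"turn": 0,"jaw": -0.1},{"delta_pos": [0,0,-35],"turn": 0,"jaw": -0.1},{"delta_pos": [0,0,-40],"turn": 0,"jaw": 0.1},{"delta_pos": [-10,0,-40],"turn": 0,"jaw": 0.1},{"delta_pos": [-25,10,-30],"turn": 0,"jaw": 0.1},{"delta_pos": [-30,20,-10],"turn": 0,"jaw": 0.1},{"delta_pos": [-30,20,0],"turn": 0,"jaw": 0.1}]'

```text
time: 20.68
tool_pos: [0.5189, -0.241, 0.4082]
tcp_rot: [3.137, -0.052, 0.014]
wrist_force: [1.1, -0.5, 0.1]
width: 0.553
grip_force: 0.0
```

>>> drive_tool --increments '[{"delta_pos": [-30,22,0],"turn": 0.06,"jaw": 0.1},{"delta_pos": [-25,22,0],"turn": 0.06,"jaw": 0.1},{"delta_pos": [-10,16,0],"turn": 0.06,"jaw": 0.1},{"delta_pos": [0,0,0],"turn": 0.05,"jaw": 0.1},{"delta_pos": [0,0,0],"turn": 0,"jaw": 0.1},{"delta_pos": [0,0,0],"turn": 0,"jaw": 0.1},{"delta_pos": [0,0,0],"turn": 0,"jaw": 0.1}]'

```text
time: 21.27
tool_pos: [0.4486, -0.2951, 0.4025]
tcp_rot: [-3.114, 0.413, -0.001]
wrist_force: [0.1, 0.8, -0.8]
width: 0.548
grip_force: 0.0
```

```bash
cat > chk.py <<'E'
from fit import *
s,c=snap('wrist','chk.png'); print(s['tool_pos'],yaw(s)[0])
P={'red':(.6504,.1881),'green':(.628,-.0554),'blue':(.6142,-.1954)}
s2,c2=snap('top','chkt.png'); s3,c3=snap('scene','chks.png')
for k in P:
    print(k,P[k],[bar(a,b,k,z=.055,near=np.array(P[k])) for a,b in((s,c),(s2,c2),(s3,c3))])
E
python3 chk.py
```

```text
[ 0.4486 -0.2951  0.4025] -0.2634802897894746
red (0.6504, 0.1881) [None, None, None]
green (0.628, -0.0554) [(np.float64(0.0015446718202814652), [0.6274, -0.0596], 0.088), (np.float64(0.0006514097213354969), [0.6275, -0.0552], 0.085), None]
blue (0.6142, -0.1954) [(np.float64(0.0014439649793545062), [0.6136, -0.197], -0.036), (np.float64(0.00033515421034877035), [0.6144, -0.1947], -0.045), (np.float64(0.007425339909052683), [0.6104, -0.1945], -0.034)]
```

View pics/chk.png

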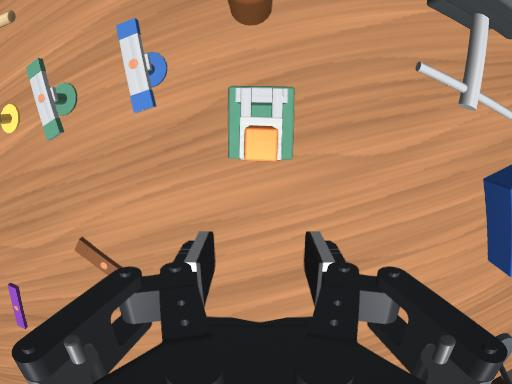

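The wrist view shows the rest square to the tool, with the orange handle top at (261,141) and the green and blue bars on their pillars. The red bar did not fit in the top view, so I check that crop.

```bash
python3 - <<'E'
from fit import *
a=cv2.imread('pics/chkt.png'); cv2.imwrite('pics/chktc.png',cv2.resize(a[110:240,165:345],None,fx=4,fy=4,interpolation=cv2.INTER_CUBIC))
s,c=snap('wrist'); h=cv2.cvtColor(c['pixels'],cv2.COLOR_RGB2HSV)
w=np.zeros(h.shape[:2],np.uint8); cv2.circle(w,(261,141),28,255,-1)
for nm,lo,hi,z in (('bright top',(8,120,235),(22,255,255),.161),('orange',(8,150,120),(22,255,255),.161)):
    m=cv2.inRange(h,lo,hi)&w; k,l,st,ce=cv2.connectedComponentsWithStats(m); i=1+np.argmax(st[1:,4])
    print(nm,ce[i],st[i],rect(s,c,m,ce[i],z,40)); p=px(s,c,*ce[i],z); print(go(s,p[:2]))
print(h[130:160:4,261])
E
```

```text
bright top [261.0069 144.6192] [ 245  129   33   33 1011] [493.2, -309.4, 22.7, 22.5, -0.301]
dx 46.7 dy 2.4 turn None
orange [260.823  139.2984] [245 126  33  36 305] [494.0, -309.7, 25.0, 22.7, -0.271]
dx 50.5 dy 2.3 turn None
[[ 15 157 254]
 [ 17 147 255]
 [ 18 146 255]
 [ 18 143 255]
 [ 19 141 255]
 [ 19 139 255]
 [ 19 137 255]
 [ 19 138 255]]
```

View pics/chktc.png

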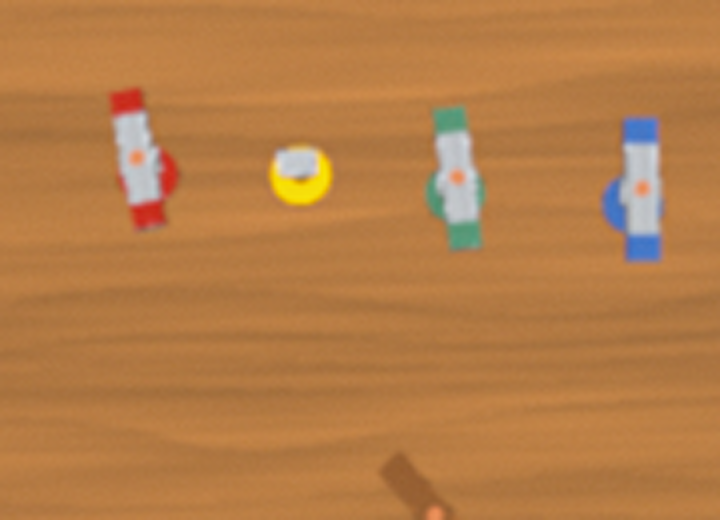

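All three bars are up and balanced. I grasp the probe handle, whose top measures 22.7 mm square with its centre at (493,-309) mm.

>>> drive_tool --increments '[{"delta_pos": [10,0.5,0],"turn": 0,"jaw": 0.1},{"delta_pos": [17,1,0],"turn": 0,"jaw": 0.1},{"delta_pos": [14,1,0],"turn": 0,"jaw": 0.1},{"delta_pos": [6,0,10],"turn": 0,"jaw": 0.1},{"delta_pos": [0,0,15],"turn": 0,"jaw": 0.1},{"delta_pos": [0,0,0],"turn": 0,"jaw": 0.1},{"delta_pos": [0,0,0],"turn": 0,"jaw": 0.1},{"delta_pos": [0,0,0],"turn": 0,"jaw": 0.1}]'

```text
time: 22.13
tool_pos: [0.493, -0.3099, 0.3769]
tcp_rot: [-3.114, 0.415, 0.001]
wrist_force: [0.7, 0.3, 0.3]
width: 0.546
grip_force: 0.0
```

```bash
python3 - <<'E'
from fit import *
s,c=snap('wrist','w11.png'); print(s['tool_pos'],yaw(s)[0],s['width'])
h=cv2.cvtColor(c['pixels'],cv2.COLOR_RGB2HSV); w=np.zeros(h.shape[:2],np.uint8); uv=proj(s,c,[.4933,-.3094,.161]); cv2.circle(w,tuple(map(int,uv)),40,255,-1)
m=cv2.inRange(h,(8,110,235),(22,255,255))&w; r=rect(s,c,m,uv,.161,45); print(uv,r,go(s,np.array(r[:2])/1000,r[4]))
E
```

```text
[ 0.493  -0.3099  0.3769] -0.26495164110322944 0.546215651594522
(np.float64(256.60072525434094), np.float64(218.91151519800184)) [493.5, -309.9, 22.7, 22.5, 1.285] dx 0.5 dy -0.2 turn -1.55
```

View pics/w11.png

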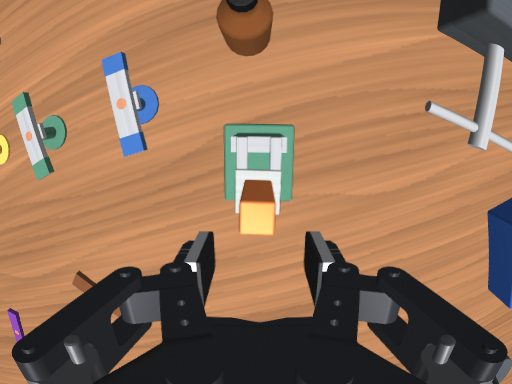

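The handle top (258,218) is centred between the fingers. I go down and grip.

>>> drive_tool --increments '[{"delta_pos": [0.4,0,20],"turn": 0,"jaw": 0.1},{"delta_pos": [0,0,30],"turn": 0,"jaw": 0.1},{"delta_pos": [0,0,25],"turn": 0,"jaw": 0.1},{"delta_pos": [0,0,13],"turn": 0,"jaw": 0.1},{"delta_pos": [0,0,5],"turn": 0,"jaw": 0},{"delta_pos": [0,0,0],"turn": 0,"jaw": -0.2},{"delta_pos": [0,0,0],"turn": 0,"jaw": -0.2},{"delta_pos": [0,0,0],"turn": 0,"jaw": -0.2}]'

```text
time: 22.85
tool_pos: [0.4942, -0.3108, 0.2863]
tcp_rot: [3.112, -0.415, 0.005]
wrist_force: [-1.1, -0.0, 0.3]
width: 0.403
grip_force: 0.0
```

>>> drive_tool --increments '[{"delta_pos": [0,0,0],"turn": 0,"jaw": -0.2},{"delta_pos": [0,0,0],"turn": 0,"jaw": -1},{"delta_pos": [0,0,0],"turn": 0,"jaw": -1},{"delta_pos": [0,0,0],"turn": 0,"jaw": -1},{"delta_pos": [0,0,0],"turn": 0,"jaw": -1},{"delta_pos": [0,0,0],"turn": 0,"jaw": -1},{"delta_pos": [0,0,0],"turn": 0,"jaw": -1}]' --grip_force 60

```text
time: 23.43
tool_pos: [0.494, -0.3106, 0.2859]
tcp_rot: [3.113, -0.415, 0.004]
wrist_force: [0.1, 0.8, 6.1]
width: 0.277
grip_force: 59.6
```

```bash
python3 -c "
from fit import *
s,c=snap('wrist','w12.png'); print(s['tool_pos'],s['tcp_rot'],yaw(s),s['width'],s['grip_force'],s['wrist_force'],s['q'])"
```

```text
[ 0.494  -0.3106  0.2859] [ 3.1128 -0.4152  0.0041] (np.float64(-0.26520694081031854), array([ 0.0024, -0.0016, -1.    ])) 0.27713361600966135 59.56078290939331 [0.0785 0.7616 6.0998] [-0.6039  0.1939  1.9204  0.0001  1.0244  1.232 ]
```

>>> drive_tool --increments '[{"delta_pos": [0,0,-12],"turn": 0,"jaw": -1},{"delta_pos": [0,0,-25],"turn": 0,"jaw": -1},{"delta_pos": [0,0,-25],"turn": 0,"jaw": -1},{"delta_pos": [0,0,-13],"turn": 0,"jaw": -1},{"delta_pos": [0,-10,0],"turn": 0,"jaw": -1},{"delta_pos": [1,-20,0],"turn": 0,"jaw": -1},{"delta_pos": [1,-30,0],"turn": 0,"jaw": -1},{"delta_pos": [1.5,-38,0],"turn": 0,"jaw": -1}]'

```text
time: 24.15
tool_pos: [0.5218, -0.2161, 0.3577]
tcp_rot: [-3.113, 0.42, 0.003]
wrist_force: [1.0, -1.0, -2.3]
width: 0.275
grip_force: 59.0
```

>>> drive_tool --increments '[{"delta_pos": [1.5,-38,0],"turn": 0,"jaw": -1},{"delta_pos": [1.5,-38,0],"turn": 0,"jaw": -1},{"delta_pos": [1.5,-38,0],"turn": 0,"jaw": -1},{"delta_pos": [1.5,-38,0],"turn": 0,"jaw": -1},{"delta_pos": [1.5,-38,0],"turn": 0,"jaw": -1},{"delta_pos": [1.5,-38,0],"turn": 0,"jaw": -1},{"delta_pos": [1.5,-38,0],"turn": 0,"jaw": -1},{"delta_pos": [1.5,-38,0],"turn": 0,"jaw": -1}]'

```text
time: 24.82
tool_pos: [0.613, 0.0763, 0.3573]
tcp_rot: [3.114, -0.415, -0.004]
wrist_force: [0.5, -0.6, -1.8]
width: 0.271
grip_force: 59.0
```

>>> drive_tool --increments '[{"delta_pos": [1.5,-38,0],"turn": 0,"jaw": -1},{"delta_pos": [1.5,-30,0],"turn": 0,"jaw": -1},{"delta_pos": [1,-14,0],"turn": 0,"jaw": -1},{"delta_pos": [0,0,0],"turn": 0,"jaw": -1},{"delta_pos": [0,0,0],"turn": 0,"jaw": -1},{"delta_pos": [0,0,0],"turn": 0,"jaw": -1}]'

```text
time: 25.32
tool_pos: [0.6384, 0.1511, 0.358]
tcp_rot: [3.113, -0.415, -0.003]
wrist_force: [-1.0, -1.5, -1.4]
width: 0.278
grip_force: 59.1
```

```bash
cat > pr.py <<'E'
from fit import *
import sys
s,c=snap('wrist','pr_%s.png'%sys.argv[1]); P={'red':(.6506,.1885),'green':(.6277,-.0555),'blue':(.6143,-.1951)}
print(s['tool_pos'],yaw(s)[0],yaw(s)[1][:2],s['width'],s['wrist_force'])
for k in P: print(k,bar(s,c,k,z=.055,near=np.array(P[k])),'go',go(s,P[k]),'down',round((s['tool_pos'][2]-.3014)*1000,1))
E
python3 pr.py a
```

```text
[0.6384 0.1511 0.358 ] -0.26538954525881026 [-0.0023 -0.0011] 0.2783801556511692 [-1.0435 -1.5278 -1.3667]
red (np.float64(0.006822576807668304), [0.6533, 0.194], 0.036) go dx 2.0 dy -39.3 turn None down 56.6
green (np.float64(0.0015224038610868323), [0.6278, -0.0523], 0.086) go dx 43.9 dy 202.2 turn None down 56.6
blue None go dx 67.6 dy 340.4 turn None down 56.6
```

View pics/pr_a.png

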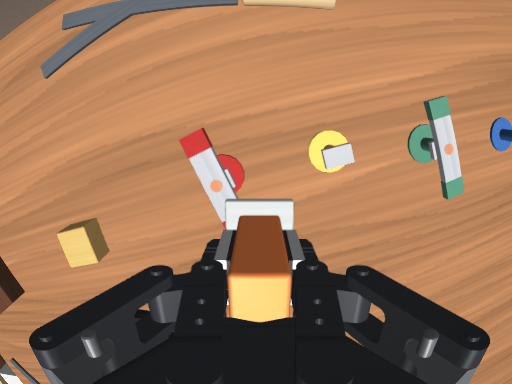

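The probe is held upright (flange front at (260,213)) and the red dot is visible at (217,186). I check the dot's position and the other bars in the top view.

```bash
python3 - <<'E'
from fit import *
s,c=snap('wrist'); print('red dot wrist',px(s,c,217,186,.055),tool(s,px(s,c,217,186,.055)))
s2,c2=snap('top','tp2.png')
for k,p in {'red':(.6506,.1885),'green':(.6277,-.0555),'blue':(.6143,-.1951)}.items():
    uv=proj(s2,c2,[*p,.055]); h=cv2.cvtColor(c2['pixels'],cv2.COLOR_RGB2HSV); w=np.zeros(h.shape[:2],np.uint8); cv2.circle(w,tuple(int(round(v)) for v in uv),5,255,-1)
    m=cv2.inRange(h,(2,60,120),(20,255,255))&w; ys,xs=np.nonzero(m); print(k,np.round(uv,1),len(xs), px(s2,c2,xs.mean(),ys.mean(),.055) if len(xs) else None, bar(s2,c2,k,z=.055,near=np.array(p)))
E
```

```text
red dot wrist [0.6504 0.1871 0.055 ] [  2.2942 -38.749  303.2873]
red [199.  149.1] 0 None None
green [279.  153.9] 12 [ 0.6286 -0.0559  0.055 ] (np.float64(0.0010252146078406077), [0.6273, -0.0549], 0.091)
blue [325.3 156.7] 12 [ 0.6143 -0.1959  0.055 ] (np.float64(0.00026517985407288613), [0.6145, -0.1945], -0.041)
```

>>> drive_tool --increments '[{"delta_pos": [1,-14,5],"turn": 0,"jaw": -1},{"delta_pos": [1,-18,10],"turn": 0,"jaw": -1},{"delta_pos": [0,-7,15],"turn": 0,"jaw": -1},{"delta_pos": [0,0,12],"turn": 0,"jaw": -1},{"delta_pos": [0,0,5],"turn": 0,"jaw": -1},{"delta_pos": [0,0,0],"turn": 0,"jaw": -1},{"delta_pos": [0,0,0],"turn": 0,"jaw": -1},{"delta_pos": [0,0,0],"turn": 0,"jaw": -1}]'

```text
time: 26.13
tool_pos: [0.6514, 0.1884, 0.3125]
tcp_rot: [-3.114, 0.416, -0.001]
wrist_force: [-0.2, 0.4, -2.2]
width: 0.275
grip_force: 59.2
```

```bash
python3 pr.py b|head -2
```

```text
[0.6514 0.1884 0.3125] -0.26573110519706494 [ 0.0005 -0.0001] 0.2753784674633983 [-0.17    0.3548 -2.1725]
red None go dx -0.8 dy 0.1 turn None down 11.1
```

>>> drive_tool --increments '[{"delta_pos": [-0.7,0,4],"turn": 0,"jaw": -1},{"delta_pos": [0,0,3],"turn": 0,"jaw": -1},{"delta_pos": [0,0,2],"turn": 0,"jaw": -1},{"delta_pos": [0,0,2],"turn": 0,"jaw": -1},{"delta_pos": [0,0,0],"turn": 0,"jaw": -1},{"delta_pos": [0,0,0],"turn": 0,"jaw": -1},{"delta_pos": [0,0,0],"turn": 0,"jaw": -1},{"delta_pos": [0,0,0],"turn": 0,"jaw": -1}]'

```text
time: 26.85
tool_pos: [0.6506, 0.189, 0.3015]
tcp_rot: [3.114, -0.415, 0.001]
wrist_force: [-0.5, -0.2, 0.1]
width: 0.275
grip_force: 59.4
```

>>> drive_tool --increments '[{"delta_pos": [0,0,0],"turn": 0,"jaw": -1},{"delta_pos": [0,0,0],"turn": 0,"jaw": -1},{"delta_pos": [0,0,0],"turn": 0,"jaw": -1},{"delta_pos": [0,0,0],"turn": 0,"jaw": -1},{"delta_pos": [0,0,0],"turn": 0,"jaw": -1}]'

```text
time: 27.27
tool_pos: [0.6506, 0.189, 0.3012]
tcp_rot: [3.114, -0.415, 0.0]
wrist_force: [-0.0, -2.5, 0.1]
width: 0.273
grip_force: 59.4
```

```bash
python3 pr.py c|head -2; python3 -c "
from fit import *
for i in range(4): s,c=snap('scene','sc_red.png'); print(s['wrist_force'])"
```

```text
[0.6506 0.189  0.3012] -0.26522365311093604 [ 0.0002 -0.    ] 0.27338164513753554 [-0.0135 -2.5244  0.1402]
red None go dx 0.1 dy 0.5 turn None down -0.2
[ 0.1023 -1.4847  0.0516]
[-0.2494 -1.0063  1.1947]
[-0.8512  0.1752  1.0765]
[-0.2467 -0.279   0.3674]
```

About 2 N of contact was held for over a second on red. Green is next, as yellow is absent.

>>> drive_tool --increments '[{"delta_pos": [0,0,-5],"turn": 0,"jaw": -1},{"delta_pos": [0,0,-20],"turn": 0,"jaw": -1},{"delta_pos": [1,6,-18],"turn": 0,"jaw": -1},{"delta_pos": [3,18,-5],"turn": 0,"jaw": -1},{"delta_pos": [6,35,0],"turn": 0,"jaw": -1},{"delta_pos": [6,35,0],"turn": 0,"jaw": -1},{"delta_pos": [6,35,0],"turn": 0,"jaw": -1},{"delta_pos": [6,35,0],"turn": 0,"jaw": -1}]'

```text
time: 28.18
tool_pos: [0.634, 0.0224, 0.3492]
tcp_rot: [-3.114, 0.414, 0.001]
wrist_force: [0.6, -0.1, -1.3]
width: 0.27
grip_force: 59.2
```

>>> drive_tool --increments '[{"delta_pos": [6,35,0],"turn": 0,"jaw": -1},{"delta_pos": [5,28,0],"turn": 0,"jaw": -1},{"delta_pos": [3,15,10],"turn": 0,"jaw": -1},{"delta_pos": [0,0,15],"turn": 0,"jaw": -1},{"delta_pos": [0,0,8],"turn": 0,"jaw": -1},{"delta_pos": [0,0,0],"turn": 0,"jaw": -1},{"delta_pos": [0,0,0],"turn": 0,"jaw": -1},{"delta_pos": [0,0,0],"turn": 0,"jaw": -1}]'

```text
time: 28.85
tool_pos: [0.6279, -0.0545, 0.3163]
tcp_rot: [-3.114, 0.413, -0.0]
wrist_force: [0.1, -0.0, -1.0]
width: 0.272
grip_force: 59.3
```

```bash
python3 pr.py d; python3 chk.py; python3 -c "
import cv2
a=cv2.imread('pics/chks.png')[160:290,130:360]; cv2.imwrite('pics/s1.png',cv2.resize(a,None,fx=3.4,fy=3.4,interpolation=cv2.INTER_CUBIC))"
```

```text
[ 0.6279 -0.0545  0.3163] -0.26389212275790636 [0.0001 0.0003] 0.27218295755800137 [ 0.1102 -0.0496 -0.9758]
red (np.float64(0.0017118362045652896), [0.6518, 0.1828], 0.176) go dx -41.5 dy -240.5 turn None down 14.9
green None go dx 0.1 dy 1.0 turn None down 14.9
blue (np.float64(0.0015907412608828914), [0.6144, -0.1925], -0.036) go dx 23.5 dy 139.3 turn None down 14.9
[ 0.6281 -0.0545  0.3168] -0.2638960057655334
red (0.6504, 0.1881) [(np.float64(0.0018178155321321166), [0.6519, 0.1828], 0.175), None, None]
green (0.628, -0.0554) [None, None, None]
blue (0.6142, -0.1954) [(np.float64(0.0015927646511371546), [0.6145, -0.1925], -0.035), (np.float64(0.0006365827479477143), [0.6139, -0.1944], -0.029), (np.float64(0.00752170923065168), [0.6103, -0.1946], -0.037)]
```

View pics/s1.png

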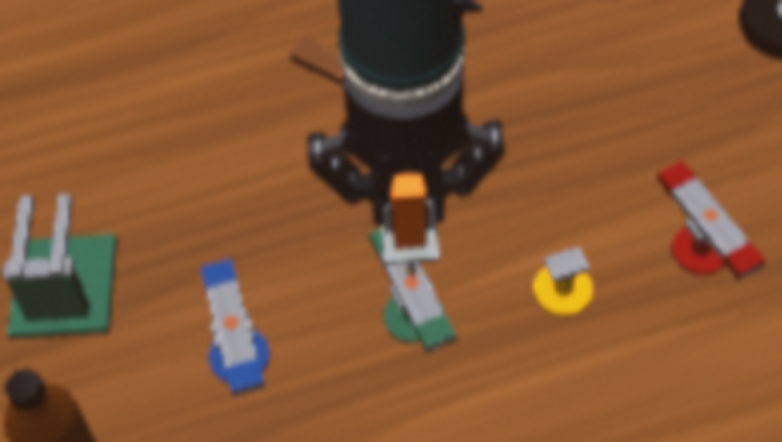

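The scene view shows all bars on their pillars and the probe tip at (411,268) just above the green dot at (410,282). I press down on it.

>>> drive_tool --increments '[{"delta_pos": [0,1,6],"turn": 0,"jaw": -1},{"delta_pos": [0,0,4],"turn": 0,"jaw": -1},{"delta_pos": [0,0,3],"turn": 0,"jaw": -1},{"delta_pos": [0,0,2],"turn": 0,"jaw": -1},{"delta_pos": [0,0,0],"turn": 0,"jaw": -1},{"delta_pos": [0,0,0],"turn": 0,"jaw": -1},{"delta_pos": [0,0,0],"turn": 0,"jaw": -1},{"delta_pos": [0,0,0],"turn": 0,"jaw": -1}]'

```text
time: 29.72
tool_pos: [0.6273, -0.0565, 0.3014]
tcp_rot: [-3.114, 0.415, 0.0]
wrist_force: [-0.8, -0.2, 0.6]
width: 0.274
grip_force: 59.4
```

>>> drive_tool --increments '[{"delta_pos": [0,0,0],"turn": 0,"jaw": -1},{"delta_pos": [0,0,0],"turn": 0,"jaw": -1},{"delta_pos": [0,0,0],"turn": 0,"jaw": -1},{"delta_pos": [0,0,0],"turn": 0,"jaw": -1},{"delta_pos": [0,0,0],"turn": 0,"jaw": -1},{"delta_pos": [0,0,0],"turn": 0,"jaw": -1},{"delta_pos": [0,0,0],"turn": 0,"jaw": -1}]'

```text
time: 30.3
tool_pos: [0.6274, -0.0564, 0.3012]
tcp_rot: [-3.114, 0.415, 0.0]
wrist_force: [-0.5, 0.6, 0.6]
width: 0.272
grip_force: 59.4
```

```bash
python3 pr.py e; python3 -c "
from fit import *
for i in range(4): s,c=snap('scene'); print(s['wrist_force'])"
```

```text
[ 0.6274 -0.0564  0.3012] -0.26515560493709506 [-0.0001  0.    ] 0.2722487552257613 [-0.4641  0.5684  0.5796]
red (np.float64(0.002706004076350202), [0.6518, 0.1811], 0.151) go dx -41.8 dy -242.5 turn None down -0.2
green None go dx 0.1 dy -1.0 turn None down -0.2
blue (np.float64(0.0016699960840888262), [0.6145, -0.1923], -0.034) go dx 23.7 dy 137.2 turn None down -0.2
[-1.3371 -0.2449  0.5452]
[-0.461   0.2723  0.8359]
[-0.4832  1.0601  0.2394]
[-0.2491  0.9894  0.2035]
```

Green was touched and held. I move to blue (about dx 24, dy 137).

>>> drive_tool --increments '[{"delta_pos": [0,0,-5],"turn": 0,"jaw": -1},{"delta_pos": [0,0,-20],"turn": 0,"jaw": -1},{"delta_pos": [1,6,-18],"turn": 0,"jaw": -1},{"delta_pos": [3,16,-5],"turn": 0,"jaw": -1},{"delta_pos": [5,30,0],"turn": 0,"jaw": -1},{"delta_pos": [6,34,0],"turn": 0,"jaw": -1},{"delta_pos": [6,32,0],"turn": 0,"jaw": -1},{"delta_pos": [3,19,0],"turn": 0,"jaw": -1}]'

```text
time: 31.22
tool_pos: [0.6143, -0.1979, 0.3496]
tcp_rot: [3.112, -0.417, 0.002]
wrist_force: [0.5, 0.4, -1.8]
width: 0.271
grip_force: 59.3
```

>>> drive_tool --increments '[{"delta_pos": [0,0,10],"turn": 0,"jaw": -1},{"delta_pos": [0,0,15],"turn": 0,"jaw": -1},{"delta_pos": [0,0,8],"turn": 0,"jaw": -1},{"delta_pos": [0,0,0],"turn": 0,"jaw": -1},{"delta_pos": [0,0,0],"turn": 0,"jaw": -1},{"delta_pos": [0,0,0],"turn": 0,"jaw": -1}]'

```text
time: 31.72
tool_pos: [0.615, -0.1944, 0.3166]
tcp_rot: [3.114, -0.414, 0.001]
wrist_force: [-0.2, 0.4, -0.6]
width: 0.271
grip_force: 59.3
```

```bash
python3 pr.py f; python3 chk.py
```

```text
[ 0.615  -0.1944  0.3166] -0.2642876293596763 [ 0.0005 -0.0001] 0.2710530281158647 [-0.1963  0.3562 -0.6199]
red None go dx -65.6 dy -378.9 turn None down 15.2
green (np.float64(0.0023441482925046914), [0.6285, -0.0589], 0.081) go dx -24.0 dy -137.4 turn None down 15.2
blue None go dx -0.5 dy 0.9 turn None down 15.2
[ 0.6151 -0.1945  0.317 ] -0.26431905682941254
red (0.6504, 0.1881) [None, None, None]
green (0.628, -0.0554) [(np.float64(0.002399779147459799), [0.6285, -0.0589], 0.082), (np.float64(0.0008399007090417188), [0.6277, -0.0552], 0.09), None]
blue (0.6142, -0.1954) [None, None, None]
```

>>> drive_tool --increments '[{"delta_pos": [-0.5,0.5,6],"turn": 0,"jaw": -1},{"delta_pos": [0,0,4],"turn": 0,"jaw": -1},{"delta_pos": [0,0,3],"turn": 0,"jaw": -1},{"delta_pos": [0,0,2.5],"turn": 0,"jaw": -1},{"delta_pos": [0,0,0],"turn": 0,"jaw": -1},{"delta_pos": [0,0,0],"turn": 0,"jaw": -1},{"delta_pos": [0,0,0],"turn": 0,"jaw": -1},{"delta_pos": [0,0,0],"turn": 0,"jaw": -1}]'

```text
time: 32.58
tool_pos: [0.614, -0.1953, 0.3009]
tcp_rot: [-3.114, 0.415, 0.0]
wrist_force: [-0.6, 0.4, -0.1]
width: 0.273
grip_force: 59.4
```

>>> drive_tool --increments '[{"delta_pos": [0,0,0],"turn": 0,"jaw": -1},{"delta_pos": [0,0,0],"turn": 0,"jaw": -1},{"delta_pos": [0,0,0],"turn": 0,"jaw": -1},{"delta_pos": [0,0,0],"turn": 0,"jaw": -1},{"delta_pos": [0,0,0],"turn": 0,"jaw": -1},{"delta_pos": [0,0,0],"turn": 0,"jaw": -1},{"delta_pos": [0,0,0],"turn": 0,"jaw": -1}]'

```text
time: 33.17
tool_pos: [0.614, -0.1953, 0.3007]
tcp_rot: [-3.114, 0.415, 0.0]
wrist_force: [-1.5, 0.9, -0.1]
width: 0.271
grip_force: 59.4
```

```bash
python3 pr.py g; python3 -c "
from fit import *
for i in range(4): s,c=snap('scene'); print(s['wrist_force'])"
```

```text
[ 0.614  -0.1953  0.3007] -0.2652107558123065 [-0.0001  0.0001] 0.2713842250459335 [-1.5212  0.9239 -0.1216]
red None go dx -65.3 dy -380.0 turn None down -0.7
green (np.float64(0.00392835438742456), [0.6292, -0.059], 0.08) go dx -23.4 dy -138.5 turn None down -0.7
blue None go dx 0.2 dy -0.3 turn None down -0.7
[-0.708  -0.8314  0.6745]
[-0.9753  0.1385  0.7198]
[-1.1483  0.3449  0.8608]
[-0.8138 -0.1194  0.8742]
```

>>> drive_tool --increments '[{"delta_pos": [0,0,-5],"turn": 0,"jaw": -1},{"delta_pos": [0,0,-25],"turn": 0,"jaw": -1},{"delta_pos": [0,0,-25],"turn": 0,"jaw": -1},{"delta_pos": [-8,13,-10],"turn": 0,"jaw": -1},{"delta_pos": [-18,30,0],"turn": 0,"jaw": -1},{"delta_pos": [-20,34,0],"turn": 0,"jaw": -1},{"delta_pos": [-20,34,0],"turn": 0,"jaw": -1},{"delta_pos": [-14,22,0],"turn": 0,"jaw": -1}]'

```text
time: 34.08
tool_pos: [0.4992, -0.3047, 0.3655]
tcp_rot: [3.112, -0.416, -0.002]
wrist_force: [0.6, 0.6, -1.5]
width: 0.274
grip_force: 59.3
```

>>> drive_tool --increments '[{"delta_pos": [-5,9,0],"turn": 0,"jaw": -1},{"delta_pos": [0,0,0],"turn": 0,"jaw": -1},{"delta_pos": [0,0,0],"turn": 0,"jaw": -1},{"delta_pos": [0,0,0],"turn": 0,"jaw": -1},{"delta_pos": [0,0,0],"turn": 0,"jaw": -1}]'

```text
time: 34.5
tool_pos: [0.4957, -0.3093, 0.3656]
tcp_rot: [-3.114, 0.413, -0.001]
wrist_force: [-0.6, -0.4, -1.3]
width: 0.273
grip_force: 59.3
```

```bash
python3 -c "
from fit import *
s=bot.read_state(); print(s['tool_pos'],yaw(s),go(s,[.494,-.3106],-.2652),s['width'])"; python3 chk.py
```

```text
[ 0.4957 -0.3093  0.3656] (np.float64(-0.2638037321449209), array([ 0.0004,  0.0002, -1.    ])) dx -1.3 dy 1.7 turn 0.001 0.272774022602294
[ 0.4957 -0.3093  0.3656] -0.2638037321449209
red (0.6504, 0.1881) [None, None, None]
green (0.628, -0.0554) [(np.float64(0.0017591445674952494), [0.6276, -0.0604], 0.088), (np.float64(0.0010252146078406077), [0.6273, -0.0549], 0.091), None]
blue (0.6142, -0.1954) [(np.float64(0.0017786606220549922), [0.6138, -0.1976], -0.037), (np.float64(0.00022805111382676047), [0.6144, -0.1945], -0.035), (np.float64(0.007497155998512833), [0.6103, -0.1946], -0.036)]
```

>>> drive_tool --increments '[{"delta_pos": [-1.3,1.7,5],"turn": 0,"jaw": -1},{"delta_pos": [0,0,12],"turn": 0,"jaw": -1},{"delta_pos": [0,0,15],"turn": 0,"jaw": -1},{"delta_pos": [0,0,15],"turn": 0,"jaw": -1},{"delta_pos": [0,0,10],"turn": 0,"jaw": -1},{"delta_pos": [0,0,5],"turn": 0,"jaw": -1},{"delta_pos": [0,0,0],"turn": 0,"jaw": -1},{"delta_pos": [0,0,0],"turn": 0,"jaw": -1}]'

```text
time: 35.32
tool_pos: [0.4931, -0.3113, 0.3033]
tcp_rot: [-3.114, 0.415, 0.001]
wrist_force: [0.3, -0.2, -0.6]
width: 0.272
grip_force: 59.3
```

```bash
python3 -c "
from fit import *
s=bot.read_state(); print(s['tool_pos'],s['wrist_force'],go(s,[.494,-.3106],-.2652),s['width'])"
```

```text
[ 0.4931 -0.3113  0.3033] [ 0.2847 -0.1728 -0.5608] dx 0.7 dy -1.0 turn 0.0 0.271502821972892
```

>>> drive_tool --increments '[{"delta_pos": [0.5,-0.7,6],"turn": 0,"jaw": -1},{"delta_pos": [0,0,5],"turn": 0,"jaw": -1},{"delta_pos": [0,0,3],"turn": 0,"jaw": -1},{"delta_pos": [0,0,2],"turn": 0,"jaw": -1},{"delta_pos": [0,0,1],"turn": 0,"jaw": -1},{"delta_pos": [0,0,0],"turn": 0,"jaw": -1},{"delta_pos": [0,0,0],"turn": 0,"jaw": -1},{"delta_pos": [0,0,0],"turn": 0,"jaw": -1}]'

```text
time: 35.98
tool_pos: [0.4938, -0.3109, 0.2869]
tcp_rot: [3.114, -0.415, 0.001]
wrist_force: [-0.6, 0.0, -1.2]
width: 0.276
grip_force: 59.3
```

```bash
python3 -c "
from fit import *
s=bot.read_state(); print(s['tool_pos'],s['wrist_force'],go(s,[.494,-.3106],-.2652),s['width'])"
```

```text
[ 0.4938 -0.3109  0.2869] [-0.5518  0.0373 -1.182 ] dx 0.1 dy -0.3 turn -0.0 0.27647169096636015
```

>>> drive_tool --increments '[{"delta_pos": [0,0,1],"turn": 0,"jaw": -1},{"delta_pos": [0,0,0],"turn": 0,"jaw": -1},{"delta_pos": [0,0,0],"turn": 0,"jaw": -0.35},{"delta_pos": [0,0,0],"turn": 0,"jaw": -0.25},{"delta_pos": [0,0,0],"turn": 0,"jaw": 0},{"delta_pos": [0,0,0],"turn": 0,"jaw": 0.1},{"delta_pos": [0,0,0],"turn": 0,"jaw": 0.1}]'

```text
time: 36.57
tool_pos: [0.4938, -0.3108, 0.2858]
tcp_rot: [3.114, -0.415, 0.0]
wrist_force: [0.1, 0.5, -0.1]
width: 0.552
grip_force: 0.0
```

>>> drive_tool --increments '[{"delta_pos": [0,0,-8],"turn": 0,"jaw": 0.1},{"delta_pos": [0,0,-25],"turn": 0,"jaw": 0.1},{"delta_pos": [0,0,-30],"turn": 0,"jaw": 0.1},{"delta_pos": [0,0,-30],"turn": 0,"jaw": 0.1},{"delta_pos": [0,0,-20],"turn": 0,"jaw": 0.1},{"delta_pos": [-20,0,-5],"turn": 0,"jaw": 0.1},{"delta_pos": [-30,0,0],"turn": 0,"jaw": 0.1},{"delta_pos": [-30,0,0],"turn": 0,"jaw": 0.1}]'

```text
time: 37.23
tool_pos: [0.4163, -0.2898, 0.4055]
tcp_rot: [3.113, -0.414, 0.003]
wrist_force: [-1.2, 0.3, -0.0]
width: 0.546
grip_force: 0.0
```

>>> drive_tool --increments '[{"delta_pos": [-10,0,0],"turn": 0,"jaw": 0.1},{"delta_pos": [0,0,0],"turn": 0,"jaw": 0.1},{"delta_pos": [0,0,0],"turn": 0,"jaw": 0.1},{"delta_pos": [0,0,0],"turn": 0,"jaw": 0.1},{"delta_pos": [0,0,0],"turn": 0,"jaw": 0.1},{"delta_pos": [0,0,0],"turn": 0,"jaw": 0.1}]'

```text
time: 37.73
tool_pos: [0.4078, -0.2875, 0.4037]
tcp_rot: [-3.114, 0.415, -0.0]
wrist_force: [0.7, 0.4, 0.2]
width: 0.549
grip_force: 0.0
```

```bash
python3 chk.py; python3 - <<'E'
import cv2,numpy as np
from h import *
t=cv2.imread('pics/chkt.png')[130:235,180:400]; w=cv2.imread('pics/chks.png')[160:290,115:360]; x=cv2.imread('pics/chk.png')[0:220]
f=lambda a:cv2.resize(a,(400,int(400*a.shape[0]/a.shape[1])),interpolation=cv2.INTER_CUBIC)
L=np.vstack([f(t),f(w)]); r=f(x); h=max(len(L),len(r)); p=lambda a:np.vstack([a,np.zeros((h-len(a),400,3),np.uint8)])
cv2.imwrite('pics/fin.png',np.hstack([p(L),p(r)]))
E
```

```text
[ 0.4078 -0.2875  0.4037] -0.26472137671979235
red (0.6504, 0.1881) [None, None, None]
green (0.628, -0.0554) [None, None, None]
blue (0.6142, -0.1954) [None, (np.float64(0.00018689605995944603), [0.6144, -0.1943], -0.038), (np.float64(0.007385727565797501), [0.6104, -0.1945], -0.036)]
```

View pics/fin.png

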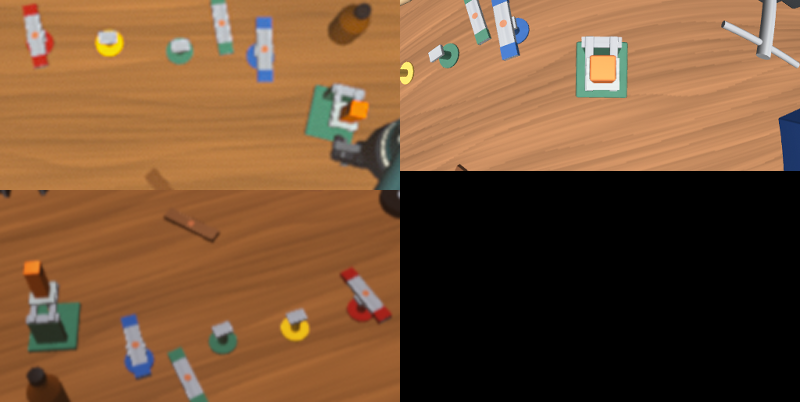

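The probe hangs in its rest (handle top in the middle of the prongs), but the green bar has been knocked off its pillar and lies near the blue one. I locate it and put it back.

```bash
python3 - <<'E'
from fit import *
for n in ['top','scene','wrist']:
    s,c=snap(n); m=mask(c,'green'); k,l,st,ce=cv2.connectedComponentsWithStats(m)
    print(n,bar(s,c,'green',z=.01,near=np.array([.66,-.12])),[(ce[i].round(1).tolist(),int(st[i,4]),px(s,c,*ce[i],.01)[:2].round(4).tolist()) for i in range(1,k) if st[i,4]>12])
E
```

```text
top (np.float64(0.0008239373091975671), [0.674, -0.13], 0.11) [([299.3, 129.0], 32, [0.7188, -0.1251]), ([278.0, 160.5], 70, [0.6177, -0.0533]), ([303.7, 156.2], 33, [0.6291, -0.1349]), ([448.5, 208.9], 4499, [0.4482, -0.5718]), ([357.7, 194.5], 354, [0.5016, -0.2966]), ([457.5, 266.2], 398, [0.2749, -0.5808]), ([391.5, 333.0], 8222, [0.0884, -0.3677]), ([279.5, 349.4], 965, [0.0508, -0.0373]), ([228.2, 356.2], 671, [0.0359, 0.1135]), ([259.0, 374.6], 268, [-0.0172, 0.0246]), ([188.1, 374.1], 34, [-0.0108, 0.2314]), ([223.8, 377.7], 61, [-0.023, 0.1274])]
scene (np.float64(0.0011598395724985583), [0.6737, -0.1302], 0.115) [([118.7, 3.9], 48, [-0.8096, -0.2102]), ([44.7, 9.1], 108, [-0.8787, -0.5365]), ([74.0, 16.3], 867, [-0.7687, -0.4144]), ([175.5, 29.7], 16, [-0.5064, -0.0093]), ([215.6, 34.5], 58, [-0.4115, 0.1438]), ([238.8, 40.8], 229, [-0.3331, 0.2224]), ([80.5, 59.9], 185, [-0.4216, -0.4154]), ([208.7, 110.3], 650, [0.0418, -0.0118]), ([140.6, 233.0], 30, [0.4682, -0.3265]), ([152.3, 245.3], 368, [0.5184, -0.3031]), ([251.4, 254.1], 121, [0.6359, -0.0568]), ([222.7, 260.8], 44, [0.6291, -0.1353]), ([236.6, 289.3], 57, [0.7183, -0.125])]
wrist (np.float64(0.00676508486225641), [0.6701, -0.1286], 0.217) [([85.1, 1.3], 26, [0.7113, -0.1195]), ([105.1, 45.0], 238, [0.629, -0.1377]), ([257.4, 95.9], 1804, [0.4967, -0.3106]), ([63.1, 71.0], 564, [0.6233, -0.0624]), ([257.4, 64.6], 162, [0.5341, -0.3207])]
```

Top and scene agree at z = 10 mm: the green bar lies on the table at (0.674,-0.130), yaw 0.11, with room for half-open fingers.

>>> drive_tool --increments '[{"delta_pos": [12,-12,0],"turn": 0,"jaw": 0.1},{"delta_pos": [25,-26,0],"turn": 0,"jaw": 0.1},{"delta_pos": [28,-28,0],"turn": 0,"jaw": 0.1},{"delta_pos": [28,-28,0],"turn": 0,"jaw": 0.1},{"delta_pos": [28,-28,0],"turn": 0,"jaw": 0.1},{"delta_pos": [28,-28,0],"turn": 0,"jaw": 0.1},{"delta_pos": [28,-28,0],"turn": 0,"jaw": 0.1},{"delta_pos": [26,-29,0],"turn": 0,"jaw": 0.1}]'

```text
time: 38.7
tool_pos: [0.6588, -0.1395, 0.4034]
tcp_rot: [3.114, -0.415, 0.0]
wrist_force: [0.4, -0.7, -0.4]
width: 0.546
grip_force: 0.0
```

>>> drive_tool --increments '[{"delta_pos": [12,-13,10],"turn": -0.09,"jaw": 0},{"delta_pos": [0,0,25],"turn": -0.1,"jaw": 0},{"delta_pos": [0,0,30],"turn": -0.1,"jaw": 0},{"delta_pos": [0,0,25],"turn": -0.09,"jaw": 0},{"delta_pos": [0,0,10],"turn": 0,"jaw": 0},{"delta_pos": [0,0,0],"turn": 0,"jaw": 0},{"delta_pos": [0,0,0],"turn": 0,"jaw": 0},{"delta_pos": [0,0,0],"turn": 0,"jaw": 0}]'

```text
time: 39.37
tool_pos: [0.6729, -0.1317, 0.3059]
tcp_rot: [3.136, 0.177, 0.005]
wrist_force: [0.4, -0.2, 0.4]
width: 0.498
grip_force: 0.0
```

```bash
python3 - <<'E'
from fit import *
s,c=snap('wrist'); print(s['tool_pos'],yaw(s)[0],s['width'])
b=bar(s,c,'green',near=np.array([.674,-.13])); print(b,b and go(s,b[1],b[2]),go(s,[.674,-.13],.112)); print('ledge',rect(s,c,steel(c),proj(s,c,[.628,-.0554,.045]),.045))
print('blue',bar(s,c,'blue',z=.055,near=np.array([.614,-.195])))
E
```

```text
[ 0.6729 -0.1317  0.3059] 0.11301077687411168 0.4978268060688078
(np.float64(0.0011789047504258549), [0.6739, -0.1306], 0.11) dx 1.2 dy -0.9 turn 0.003 dx 1.3 dy -1.5 turn 0.001
ledge [628.2, -55.7, 30.1, 20.0, -1.508]
blue (np.float64(0.005735245355922139), [0.617, -0.19], -0.119)
```

>>> drive_tool --increments '[{"delta_pos": [1.2,-1.2,15],"turn": 0,"jaw": 0},{"delta_pos": [0,0,25],"turn": 0,"jaw": 0},{"delta_pos": [0,0,25],"turn": 0,"jaw": -0.1},{"delta_pos": [0,0,25],"turn": 0,"jaw": -0.15},{"delta_pos": [0,0,20],"turn": 0,"jaw": -0.15},{"delta_pos": [0,0,10],"turn": 0,"jaw": -0.15},{"delta_pos": [0,0,5],"turn": 0,"jaw": -0.15},{"delta_pos": [0,0,0],"turn": 0,"jaw": -0.15}]' --grip_force 40

```text
time: 40.08
tool_pos: [0.6728, -0.1299, 0.1778]
tcp_rot: [-3.136, -0.18, 0.002]
wrist_force: [0.1, -0.2, -0.3]
width: 0.425
grip_force: 0.0
```

>>> drive_tool --increments '[{"delta_pos": [0,0,0],"turn": 0,"jaw": -0.15},{"delta_pos": [0,0,0],"turn": 0,"jaw": -0.2},{"delta_pos": [0,0,0],"turn": 0,"jaw": -0.2}]'

```text
time: 40.33
tool_pos: [0.6741, -0.1302, 0.1807]
tcp_rot: [3.136, 0.18, 0.005]
wrist_force: [-0.1, 0.2, 0.2]
width: 0.4
grip_force: 0.0
```

```bash
python3 - <<'E'
from fit import *
s,c=snap('wrist'); print(s['tool_pos'],s['wrist_force'],s['width'],go(s,[.674,-.1303],.11))
E
```

```text
[ 0.6741 -0.1302  0.1807] [-0.128   0.1519  0.2166] 0.40017570965397953 dx -0.1 dy 0.1 turn 0.005
```

>>> drive_tool --increments '[{"delta_pos": [0,0,4],"turn": 0,"jaw": -0.2},{"delta_pos": [0,0,0],"turn": 0,"jaw": -0.2},{"delta_pos": [0,0,0],"turn": 0,"jaw": -1},{"delta_pos": [0,0,0],"turn": 0,"jaw": -1},{"delta_pos": [0,0,0],"turn": 0,"jaw": -1},{"delta_pos": [0,0,0],"turn": 0,"jaw": -1},{"delta_pos": [0,0,0],"turn": 0,"jaw": -1},{"delta_pos": [0,0,0],"turn": 0,"jaw": -1}]'

```text
time: 41.05
tool_pos: [0.6731, -0.1299, 0.1747]
tcp_rot: [-3.136, -0.18, 0.0]
wrist_force: [-0.1, 0.2, 1.4]
width: 0.262
grip_force: 40.0
```

>>> drive_tool --increments '[{"delta_pos": [0,0,-15],"turn": 0,"jaw": -1},{"delta_pos": [0,0,-30],"turn": 0,"jaw": -1},{"delta_pos": [0,0,-35],"turn": 0,"jaw": -1},{"delta_pos": [0,0,-25],"turn": 0,"jaw": -1},{"delta_pos": [-15,-8,-8],"turn": 0,"jaw": -1},{"delta_pos": [-30,-18,0],"turn": 0,"jaw": -1},{"delta_pos": [-30,-20,0],"turn": 0,"jaw": -1},{"delta_pos": [-25,-18,0],"turn": 0,"jaw": -1}]'

```text
time: 41.72
tool_pos: [0.5644, -0.0774, 0.2883]
tcp_rot: [-3.136, -0.179, 0.001]
wrist_force: [0.1, 0.5, -3.4]
width: 0.264
grip_force: 39.7
```

>>> drive_tool --increments '[{"delta_pos": [-12,-10,0],"turn": 0.03,"jaw": -1},{"delta_pos": [0,0,0],"turn": 0,"jaw": -1},{"delta_pos": [0,0,0],"turn": 0,"jaw": -1},{"delta_pos": [0,0,0],"turn": 0,"jaw": -1},{"delta_pos": [0,0,0],"turn": 0,"jaw": -1}]'

```text
time: 42.13
tool_pos: [0.5545, -0.0698, 0.2884]
tcp_rot: [3.138, 0.133, 0.003]
wrist_force: [0.5, 0.4, -2.9]
width: 0.267
grip_force: 39.7
```

```bash
python3 place.py green .1768 628 -55.4 .06 fit
```

```text
[ 0.5545 -0.0698  0.2884] 0.2674920415731524 39.67463493347168 [ 0.5467  0.3935 -2.9282] 0.08477696075957643 [ 0.0017 -0.0005]
dot [259.1 250.8] 391
ledge [627.8, -54.5, 32.0, 20.2, -1.498]
shift [ 73.8 -10.2] turn 0.012 down 66.6
```

>>> drive_tool --increments '[{"delta_pos": [15,-2,0],"turn": 0,"jaw": -1},{"delta_pos": [25,-3,0],"turn": 0,"jaw": -1},{"delta_pos": [22,-3,10],"turn": 0,"jaw": -1},{"delta_pos": [11,-2,15],"turn": 0,"jaw": -1},{"delta_pos": [0,0,15],"turn": 0,"jaw": -1},{"delta_pos": [0,0,10],"turn": 0,"jaw": -1},{"delta_pos": [0,0,3],"turn": 0,"jaw": -1},{"delta_pos": [0,0,0],"turn": 0,"jaw": -1}]'

```text
time: 42.85
tool_pos: [0.6246, -0.0533, 0.2329]
tcp_rot: [-3.138, -0.133, 0.006]
wrist_force: [0.1, 0.9, -1.8]
width: 0.268
grip_force: 39.6
```

>>> drive_tool --increments '[{"delta_pos": [0,0,0],"turn": 0,"jaw": -1},{"delta_pos": [0,0,0],"turn": 0,"jaw": -1}]'

```text
time: 43.02
tool_pos: [0.6256, -0.0534, 0.2357]
tcp_rot: [3.139, 0.133, 0.003]
wrist_force: [-0.6, -0.7, -1.6]
width: 0.262
grip_force: 39.6
```

```bash
python3 place.py green .1747 628 -55.2 .07
```

```text
[ 0.6256 -0.0534  0.2357] 0.26221197789422307 39.647693037986755 [-0.5756 -0.6629 -1.5604] 0.0844727073034084 [ 0.0016 -0.0002]
dot [259.1 250.8] 391
shift [0.8 0.9] turn 0.014 down 16.0
```

>>> drive_tool --increments '[{"delta_pos": [0.8,0.6,5],"turn": 0,"jaw": -1},{"delta_pos": [0,0,5],"turn": 0,"jaw": -1},{"delta_pos": [0,0,3],"turn": 0,"jaw": -1},{"delta_pos": [0,0,1],"turn": 0,"jaw": -1},{"delta_pos": [0,0,0],"turn": 0,"jaw": -1},{"delta_pos": [0,0,0],"turn": 0,"jaw": -1},{"delta_pos": [0,0,0],"turn": 0,"jaw": -1}]'

```text
time: 43.65
tool_pos: [0.6261, -0.0536, 0.2207]
tcp_rot: [-3.139, -0.133, -0.0]
wrist_force: [-0.3, 1.2, -1.7]
width: 0.264
grip_force: 39.7
```

```bash
python3 place.py green .1747 628 -55.2 .07
```

```text
[ 0.6261 -0.0536  0.2207] 0.26389403778358944 39.69497323036194 [-0.2623  1.2341 -1.725 ] 0.08478910856239152 [0.0001 0.    ]
dot [259.1 250.8] 391
shift [0.5 0.6] turn 0.015 down 1.0
```

Release, rise and move back clear of everything.

>>> drive_tool --increments '[{"delta_pos": [0.4,0.4,1],"turn": 0,"jaw": -1},{"delta_pos": [0,0,0],"turn": 0,"jaw": -1},{"delta_pos": [0,0,0],"turn": 0,"jaw": -0.35},{"delta_pos": [0,0,0],"turn": 0,"jaw": -0.25},{"delta_pos": [0,0,0],"turn": 0,"jaw": -0.1},{"delta_pos": [0,0,0],"turn": 0,"jaw": -0.1}]'

```text
time: 44.2
tool_pos: [0.6267, -0.054, 0.2201]
tcp_rot: [3.139, 0.133, 0.001]
wrist_force: [0.9, 1.1, -1.3]
width: 0.451
grip_force: 0.0
```

>>> drive_tool --increments '[{"delta_pos": [0,0,-5],"turn": 0,"jaw": -0.1},{"delta_pos": [0,0,-20],"turn": 0,"jaw": -0.1},{"delta_pos": [0,0,-35],"turn": 0,"jaw": -0.1},{"delta_pos": [0,0,-40],"turn": 0,"jaw": -0.1},{"delta_pos": [0,0,-40],"turn": 0,"jaw": -0.1},{"delta_pos": [-10,0,-30],"turn": 0,"jaw": -0.1},{"delta_pos": [-30,0,-10],"turn": 0,"jaw": -0.1},{"delta_pos": [-30,0,0],"turn": 0,"jaw": -0.1}]'

```text
time: 44.87
tool_pos: [0.558, -0.0601, 0.4056]
tcp_rot: [3.137, 0.134, 0.015]
wrist_force: [-0.3, -0.4, 0.6]
width: 0.453
grip_force: 0.0
```

>>> drive_tool --increments '[{"delta_pos": [-30,0,0],"turn": 0,"jaw": -0.1},{"delta_pos": [-20,0,0],"turn": 0,"jaw": -0.1},{"delta_pos": [0,0,0],"turn": 0,"jaw": -0.1},{"delta_pos": [0,0,0],"turn": 0,"jaw": -0.1},{"delta_pos": [0,0,0],"turn": 0,"jaw": -0.1},{"delta_pos": [0,0,0],"turn": 0,"jaw": -0.1}]'

```text
time: 45.37
tool_pos: [0.5079, -0.0642, 0.4001]
tcp_rot: [3.139, 0.133, 0.002]
wrist_force: [-0.5, 0.4, 0.3]
width: 0.45
grip_force: 0.0
```

```bash
cat > fin.py <<'E'
from fit import *
P={'red':(.6504,.1881),'green':(.628,-.0554),'blue':(.6142,-.1954)}
for n in ['wrist','top','scene']:
    s,c=snap(n)
    h=cv2.cvtColor(c['pixels'],cv2.COLOR_RGB2HSV)
    for k in P:
        uv=np.array(proj(s,c,[*P[k],.055])); w=np.zeros(h.shape[:2],np.uint8); cv2.circle(w,tuple(int(round(v)) for v in uv),6,255,-1)
        ys,xs=np.nonzero(cv2.inRange(h,(2,70,120),(20,255,255))&w)
        b=bar(s,c,k,z=.055,near=np.array(P[k])); print(n,k,P[k],b and b[1:],'dot',len(xs),px(s,c,xs.mean(),ys.mean(),.055)[:2].round(4) if len(xs) else None)
    k,l,st,ce=cv2.connectedComponentsWithStats(cv2.inRange(h,(6,150,150),(24,255,255)))
    print(n,'orange',[(ce[i].round(1).tolist(),int(st[i,4])) for i in range(1,k) if st[i,4]>40 and np.hypot(*(ce[i]-proj(s,c,[.494,-.31,.161])))<15],proj(s,c,[.494,-.31,.161]))
E
python3 fin.py
```

```text
wrist red (0.6504, 0.1881) ([0.6509, 0.185], 0.182) dot 50 [0.6509 0.1885]
wrist green (0.628, -0.0554) ([0.6278, -0.055], 0.084) dot 94 [ 0.6278 -0.0551]
wrist blue (0.6142, -0.1954) ([0.6138, -0.1933], -0.037) dot 76 [ 0.6139 -0.1951]
wrist orange [([499.3, 239.6], 340)] (np.float64(501.1513459075916), np.float64(238.55454178689007))
top red (0.6504, 0.1881) None dot 19 [0.6518 0.1931]
top green (0.628, -0.0554) None dot 0 None
top blue (0.6142, -0.1954) None dot 0 None
top orange [] (np.float64(376.64066761533155), np.float64(189.26408814058914))
scene red (0.6504, 0.1881) None dot 20 [0.6474 0.1957]
scene green (0.628, -0.0554) None dot 23 [ 0.6256 -0.0494]
scene blue (0.6142, -0.1954) ([0.6103, -0.1946], -0.038) dot 18 [ 0.6121 -0.1977]
scene orange [([137.3, 196.3], 577), ([133.7, 206.2], 193)] (np.float64(134.7206525648888), np.float64(207.5306015983501))
```

All three bars are on their pillars, the probe hangs in its rest and the gripper is clear, so I hand the job in.

```bash
python3 -c "
from workcell import bot
print(bot.finish_job())"
```

```text
the job is handed in; nothing more can be done
None
```

The job is handed in: the red, green and blue bars (yellow was absent) lie on their pillars, each was touched in order with the probe (about 2 N) for over a second, the green bar was put back after being knocked off, and the probe hangs in its rest; no verdict was returned.

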